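Load the bent-rail test rig and close it with its keeper

TASK

Load the bent-rail test rig: thread every bored trolley that stands on the table onto the free end of the curved rod, handle up, and slide each one round the bend until it is wholly on the straight home length by the end post. Then, with all of them home, take the keeper sleeve off its parking peg and seat it fully down, upright, on the keeper post in front of the rod's tip; let everything go and do not shift the other things on the bench.

Things in the scene. Friction and masses are not known exactly. Their poses are not given: they have to be found in the camera images.
- rig: The fixed bent-rail rig: a round 16 mm steel rod, level, axis 145 mm above the table, fixed only at its home end. Frame: z up, origin on the table below the point where bend and home straight meet. The home straight runs from there along rig +y for 185 mm to the face of an aluminium end post (45 mm wide, top 162 mm high). Yellow base plates 12 mm thick.
- bend_start (a point): Where the rod's bend begins, on its axis, at rig (x,y)=(-81.5,-106.3) mm; axes as the rig's. From here to the home straight the rod bends level, radius 110 mm through 75 degrees, about rig point (-110,0) mm. From here to the free tip it is straight for 50 mm in rig direction (-0.966,-0.259).
- rod_tip (a point): The free rounded tip of the rod, on its axis, 145 mm above the table, at rig (x,y)=(-129.8,-119.2) mm; axes as the rig's.
- keeper_seat (a point): Centre of the shoulder of the keeper post, part of the rig, 46 mm straight out from the rod tip, 50 mm above the table; z up. Below it a 48 mm pillar, above it a 20 mm pin rising 40 mm (top 90 mm above the table, tapered over its last 8 mm). A trolley at rod height passes above the bare pin; the seated keeper blocks the rod's end.
- park_seat (a point): Centre of the shoulder, 50 mm above the table, of the separate fixed parking peg (same pillar and 40 mm pin as the keeper post, on a round 100 mm foot), where the keeper stands at the start.
- keeper_mid (a point): The keeper: a loose black upright sleeve, 50 mm outside, 28 mm open bore, 110 mm long, with an 8 mm thick, 60 mm wide aluminium flange at its bottom; 0.2 kg. Point at its centre, 55 mm above its bottom; z along the bore, up.
- trolley1_bore (a point): Loose bored trolley (all alike; some may be absent): grey block 40 mm long along its bore, 56 wide, 60 high, foot-heavy, 0.4 kg; on top a black grip tab 30 mm along the bore, 18 across, 44 tall (whole 104 high). 26 mm level bore right through. Point: bore centre, 38 mm above the underside; x along the bore (either end first), y across the tab, z up. On the rod it hangs 5 mm below the rod's axis.
- trolley2_bore (a point): Loose bored trolley (all alike; some may be absent): grey block 40 mm long along its bore, 56 wide, 60 high, foot-heavy, 0.4 kg; on top a black grip tab 30 mm along the bore, 18 across, 44 tall (whole 104 high). 26 mm level bore right through. Point: bore centre, 38 mm above the underside; x along the bore (either end first), y across the tab, z up. On the rod it hangs 5 mm below the rod's axis.
- trolley3_bore (a point): Loose bored trolley (all alike; some may be absent): grey block 40 mm long along its bore, 56 wide, 60 high, foot-heavy, 0.4 kg; on top a black grip tab 30 mm along the bore, 18 across, 44 tall (whole 104 high). 26 mm level bore right through. Point: bore centre, 38 mm above the underside; x along the bore (either end first), y across the tab, z up. On the rod it hangs 5 mm below the rod's axis.
- trolley4_bore (a point): Loose bored trolley (all alike; some may be absent): grey block 40 mm long along its bore, 56 wide, 60 high, foot-heavy, 0.4 kg; on top a black grip tab 30 mm along the bore, 18 across, 44 tall (whole 104 high). 26 mm level bore right through. Point: bore centre, 38 mm above the underside; x along the bore (either end first), y across the tab, z up. On the rod it hangs 5 mm below the rod's axis.
- slab: Bystander to leave alone: a small grey round-ended test weight, 140 x 50 x 24 mm, that stands among the trolleys; origin at its underside.
- kidney: Bystander to leave alone: a grey kidney-shaped weight, about 60 mm wide and 22 mm high; origin at its underside.
- kidney2: Bystander to leave alone: another grey kidney-shaped weight; origin at its underside.
- wrench: Bystander to leave alone: a wrench, 190 mm; origin at its underside.
- grease: Bystander to leave alone: a jar, 64 mm wide, 85 mm high; origin at its underside.
- spool: Bystander to leave alone: an orange drum, 60 mm wide, 45 mm high; origin at its underside.
Not all that is in view belongs to the job. What is shaped like the part that bears keeper_mid but yellow is not meant. What is shaped like the part that bears trolley3_bore but pink is not meant.

How it is judged:
By the outcome, as a careful person would: the job done as asked, in the order asked, and still so for the second after the job is handed in, with the robot touching nothing.
Of trolley1, trolley2, trolley3, trolley4 only 3 to 4 are there at a start; the rules pass over those that are not, and their reading is None.
At some moment in a run one of trolley1, trolley2, trolley3, trolley4 may be knocked a few centimetres aside while the robot is not near it.
It also fails if it takes over 210 s, if anything falls off the work surface, if the arm or the gripper's body presses on something with over 40 N, if the wrist force passes 120 N, or if a joint passes its speed limit or range.

ROBOT

A 6-joint arm with a two-finger parallel gripper is mounted at the origin on the work surface. World frame = base frame: x ahead of the robot, y to its left, z up, the work surface at z = 0. Lengths are in mm, angles in degrees, forces in N, time in s.
With the tool pointing down it reaches from about 350 to 850 mm from the base axis. Payload 8.1 kg.
Tool frame: the origin (TCP) lies between the finger pads; the fingertips stand 22 mm ahead of it and the grasp point (between the pads) lies 3 mm ahead of it (env.tcp_to_tips is the distance from the TCP to the fingertips, in mm); z points along the fingers, y is the line along which they close (so a half turn about z gives the same grasp; the last joint's range is limited). The gripper opens to 93 mm and grips with 3 to 60 N. Pads are 15 mm wide; open, the fingers measure 128 mm over their backs; the gripper's body (75 mm by 188 mm) begins 65 mm behind the grasp point.
Start: joints at [-72.903, 7.471, 85.268, -0, 87.261, -4.893], TCP at [224.688, -556.346, 240.635] pointing down, gripper open.
Joint ranges: [-169.43, 169.43], [-51.17, 129.36], [1.28, 143.12], [-76.62, 256.62], [0, 156.53], [-152.29, 152.29]. Speed limits (degrees/s): [136.94, 136.94, 159.86, 180, 180, 180].

INTERFACE

Orientations are given as a 3x3 rotation matrix whose columns are the frame's x, y, z axes.
In Python, from station import env, vision, find_in, landmark_of gives the robot as it stands. The module is installed in compiled form; this text tells all that it offers.
- The arm moves only by the tool send_rows, never from a script. Its argument "steps" is a list of rows, each a list of 3 entries, a list of its own where there are three numbers: the gripper's target within -1 to 1 (fully open at 1, half-way at 0, shut at -1), then the shift along the tool's x, y, z as a fraction of full scale, then the turn about the tool's z as a fraction of full scale. A call has 1 to 8 rows; each row is the pose to reach, as a shift and turn from the pose commanded when the call began, along the tool's axes at that moment, turning the shorter way round; what a row does not reach only later rows make up. Full scale, the value 1, is 0.5 m for a shift and 180 degrees for a turn. A row lasts 1/8 s, in which the tool goes at most 62.5 mm and 10.7 degrees, less where a joint would pass 70% of its speed; a pose out of reach is approached as far as the arm can. A call with a number of a shift or a turn outside -1 to 1 is refused whole. A call with a gripper value outside its range is refused whole. The fingers move at their own pace and stop on an object; "squeeze" is the grip in N (left out, the last holds). Time passes only in rows, so rows that repeat a pose let the fingers close. It gives the time, the measured TCP pose, the force, the opening and the grip force at its end, in the units of the state.
- env.get_state(): the state, without advancing time (a new reading comes with each control period).
- vision.grab_frame(name): name is "side" or "top" or "wrist"; returns the picture (420x560x3 uint8, red, green, blue); there is no depth.
- vision.camera_model(name): a dict with "mtx" (3x3 intrinsics, pixels), "distortion" ([k1, k2, p1, p2, k3] as OpenCV has them; the pictures are not rectified), "extrinsics" (4x4, takes a point from camera to world coordinates). Camera axes: x right, y up, looking along -z (the intrinsics and any distortion apply to the point x, -y, -z); pixel columns grow to the right and rows downward; lengths in mm; the calibration is good to about 2 mm. A picture is of the moment at which its call begins: read the wrist's pose just before it. camera_model takes no time and is no camera call; for the wrist camera it gives the pose at the moment of the call.
- env.close_job(): hands the job in; it is judged then, once.
Trained networks look in the newest picture that a camera, given by its name, has taken for a name from the list of things; names that differ only in an ending like _2 or _b are one class to them, and where a whole thing is asked for, a point or a joint stands for the part that bears it (a point fixed in the world has none). Each returns a list of dicts, best first, with "p" (0 to 1); they miss things now and then, are a little off and sometimes report something else, mostly with a low value. They report only what shows in the picture. A call takes as long as a camera call. They do not tell look-alikes from the thing itself.
- find_in(camera, name): "position" ([column, row] in pixels, amid what is visible of it).
- landmark_of(camera, name): "position" ([column, row] in pixels: a listed point, or the origin of a listed thing).
The state is a dict: "clock": time; "joint_pos": joint angles; "joint_velocities": joint speeds; "joint_efforts": joint torques, N m; "position": TCP position; "tool_rot": TCP orientation; "force": force on the tool from outside, world axes, zero at the start; "ft_torque": the same for the moment, N m; "finger_gap": finger opening in mm; "grip_force": force on a finger pad.
Only numpy, scipy, OpenCV 4.12 (cv2) and the standard library are available. Lean on these libraries where they do the work, as an engineer would, in place of code of your own. Each camera call takes 0.05 s, during which the arm holds its last target. There are 200 camera calls.

## Working session

There is one attempt and no reset: what is moved stays moved. The work goes in short steps, Python scripts to look and compute and a tool call to move; the robot and the scene stay as the last step left them, time stands still between calls to the robot, and variables do not carry over. Pictures are saved under pics/ and viewed, at most 14 in all, crops included, and the job is handed in when it is done.

Besides the shell and the picture viewer there is one more tool, called after ">>>" as name([rows], argument=value, ...), one row to a line, values as JSON. send_rows: Moves the arm, as the interface text tells. Shift numbers are shares of 0.5 m and turn numbers shares of 180 degrees, none past 1 either way. Its arguments: {"type":"object","properties":{"steps":{"type":"array","items":{"type":"array"}},"squeeze":{"type":"number"}},"required":["steps"]}

```bash
mkdir -p pics; cat > h.py <<'E'
import numpy as np, cv2
from station import env, vision, find_in, landmark_of
def grab(n,save=None):
    im=vision.grab_frame(n)
    if save: cv2.imwrite('pics/'+save,im[:,:,::-1])
    return im
def ray(n,px,m=None):
    m=m or vision.camera_model(n)
    u=cv2.undistortPoints(np.array([[px]],float),np.array(m['mtx'],float),np.array(m['distortion'],float))[0,0]
    T=np.array(m['extrinsics']); d=T[:3,:3]@np.array([u[0],-u[1],-1]); return T[:3,3],d/np.linalg.norm(d)
def onz(n,px,z,m=None):
    o,d=ray(n,px,m); return o+d*(z-o[2])/d[2]
def proj(n,P,m=None):
    m=m or vision.camera_model(n); T=np.linalg.inv(np.array(m['extrinsics']))
    p=(T[:3,:3]@np.atleast_2d(P).T).T+T[:3,3]; p=p*[1,-1,-1]
    return cv2.projectPoints(p,np.zeros(3),np.zeros(3),np.array(m['mtx'],float),np.array(m['distortion'],float))[0][:,0]
def meet(r1,r2):
    (a,u),(b,v)=r1,r2
    s=np.linalg.lstsq(np.c_[u,-v],b-a,rcond=None)[0]
    p,q=a+u*s[0],b+v*s[1]; return (p+q)/2,np.linalg.norm(p-q)
E
python3 - <<'E'
from h import *
np.set_printoptions(precision=1,suppress=True)
H={'rig':0,'bend_start':145,'rod_tip':145,'keeper_seat':50,'park_seat':50,'keeper_mid':105,'trolley1_bore':38,'slab':0,'kidney':0,'wrench':0,'grease':0,'spool':0}
for c in ('top','side'):
    grab(c,c+'0.png'); m=vision.camera_model(c); print(c,np.array(m['extrinsics'])[:3])
    for n,h in H.items():
        print(n,[(round(d['p'],2),np.round(d['position'],0),onz(c,d['position'],h,m)[:2]) for d in landmark_of(c,n)])
print(env.get_state()['clock'])
E
```

```text
top [[   0.     1.    -0.2  186.2]
 [  -1.     0.     0.    17.9]
 [   0.     0.2    1.  1593.5]]
rig [(0.71, array([240., 181.]), array([602.2, 135.8]))]
bend_start [(0.96, array([283., 176.]), array([582.4,  -3.4])), (0.4, array([418., 165.]), array([ 632. , -416.5]))]
rod_tip [(0.87, array([294., 184.]), array([560.3, -37.1])), (0.27, array([364., 162.]), array([ 633.4, -251.2]))]
keeper_seat [(0.77, array([303., 207.]), array([510.5, -70.7]))]
park_seat [(0.92, array([198., 238.]), array([402.3, 254.8]))]
keeper_mid [(0.63, array([201., 234.]), array([409.6, 240.5])), (0.55, array([210., 274.]), array([287.7, 206.5]))]
trolley1_bore [(0.63, array([376., 186.]), array([ 588.7, -306.9])), (0.24, array([303., 206.]), array([517.3, -70.7]))]
slab [(0.78, array([407., 205.]), array([ 534.9, -417.6]))]
kidney [(0.94, array([136., 248.]), array([373.3, 464. ])), (0.72, array([363., 165.]), array([ 668.2, -274.2]))]
wrench [(0.76, array([413., 259.]), array([ 357.5, -434.1]))]
grease [(0.89, array([418., 166.]), array([ 671. , -460.8])), (0.64, array([364., 168.]), array([ 657.9, -277.8]
[... 532 characters left out ...]
278., 205.]), array([527.9, -71.8])), (0.37, array([250., 196.]), array([635.5, -82.1]))]
park_seat [(0.77, array([281., 286.]), array([409.4, 246.1]))]
keeper_mid [(0.84, array([319., 286.]), array([290.6, 249.8])), (0.65, array([280., 275.]), array([411.2, 247.2]))]
trolley1_bore [(0.74, array([283., 159.]), array([ 593.1, -314.1]))]
slab [(0.59, array([303., 152.]), array([ 543.2, -420.7]))]
kidney [(0.92, array([259., 166.]), array([ 680.7, -286.8]))]
wrench [(0.68, array([345., 158.]), array([ 377.3, -435.4]))]
grease [(0.69, array([276., 136.]), array([ 677. , -476.5]))]
spool [(0.67, array([226., 349.]), array([503.9, 472.2])), (0.19, array([346., 158.]), array([ 375.2, -434.9]))]
1.3
```

```bash
python3 - <<'E'
import cv2
t=cv2.imread('pics/top0.png'); cv2.imwrite('pics/top0c.png',cv2.resize(t[130:310,110:470],(800,400),interpolation=cv2.INTER_CUBIC))
t=cv2.imread('pics/side0.png'); cv2.imwrite('pics/side0c.png',cv2.resize(t[100:380,180:400],(471,600),interpolation=cv2.INTER_CUBIC))
E
```

```text
(no output)
```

View pics/top0c.png

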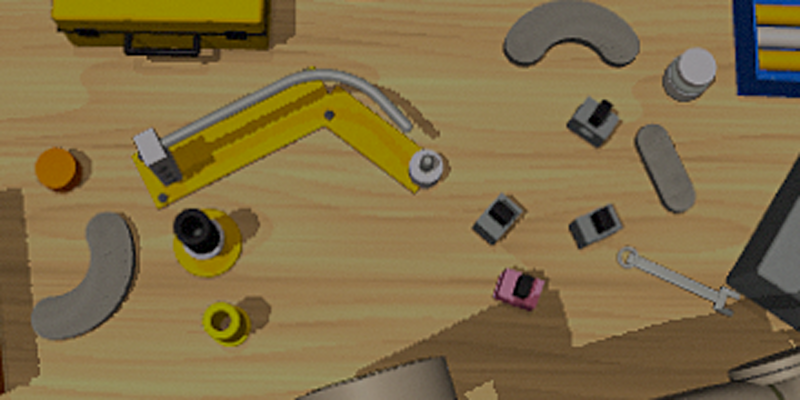

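View pics/side0c.png

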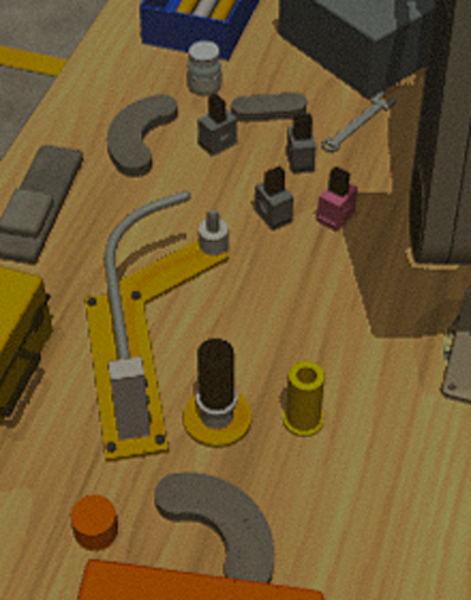

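The crops show three grey trolleys (tabs near top-picture pixels (381,179), (336,224) and (381,227)). A pink decoy is at (343,258). The keeper stands on the yellow-foot peg at (201,234), with a yellow decoy sleeve at (211,275). The rig's post is at left and the rod tip at (294,187), with the keeper post in front of it.

```bash
cat >> h.py <<'E'
def tyaw(s=None):
    R=np.array((s or env.get_state())['tool_rot']); return np.degrees(np.arctan2(R[1,0],R[0,0]))
def goto(P,yaw=None):
    """shift (fractions) and turn (fraction) from now to world TCP P and tool-x yaw"""
    s=env.get_state(); R=np.array(s['tool_rot']); d=R.T@(np.array(P)-s['position'])/500
    t=0 if yaw is None else -((yaw-tyaw(s)+180)%360-180)/180
    return np.round(d,4),round(t,4)
E
python3 - <<'E'
from h import *
np.set_printoptions(precision=2,suppress=True)
for n,p in dict(A=(381,178.6),B=(336.4,223.6),C=(381,226.8),pink=(345,256)).items(): print(n,onz('top',p,104))
s=env.get_state(); print(np.array(s['tool_rot']),tyaw(s),s['position'])
m=vision.camera_model('wrist'); T=np.array(m['extrinsics']); R=np.array(s['tool_rot'])
print(m['mtx'],m['distortion']); print('cam in tool',R.T@T[:3,:3],R.T@(T[:3,3]-s['position']))
# rig fit
rig={'rig':(0,0),'bend_start':(-81.5,-106.3),'rod_tip':(-129.8,-119.2),'keeper_seat':(-174.2,-131.1)}
W={'rig':(601,135.5),'bend_start':(582.4,-3.4),'rod_tip':(556,-38),'keeper_seat':(519,-71)}
a=np.array([complex(*rig[k]) for k in rig]);b=np.array([complex(*W[k]) for k in rig])
c=((b-b.mean())*np.conj(a-a.mean())).sum(); u=c/abs(c); o=b.mean()-u*a.mean()
print('rig',o,np.degrees(np.angle(u)),b-(o+u*a))
print(goto((500,-270,420)))
E
```

```text
A [ 595.29 -310.33  104.  ]
B [ 449.75 -170.01  104.  ]
C [ 442.87 -307.27  104.  ]
pink [ 351.33 -196.07  104.  ]
[[ 0.93  0.37 -0.  ]
 [ 0.37 -0.93 -0.  ]
 [-0.    0.   -1.  ]] 21.986987087151526 [ 224.67 -556.36  240.65]
[[364.32   0.   275.19]
 [  0.   364.32 213.19]
 [  0.     0.     1.  ]] [-0.05  0.    0.    0.    0.  ]
cam in tool [[ 0.    0.97  0.26]
 [ 1.   -0.    0.  ]
 [ 0.    0.26 -0.97]] [  72.54    0.73 -145.19]
rig (599.9357754893255+132.2156821223612j) 31.6163429435956 [ 1.06+3.28j -3.86-2.37j  4.11-0.66j -1.32-0.25j]
(array([ 0.72, -0.32, -0.36]), 0)
```

>>> send_rows([
  [1,[0.0,0.0,-0.22],0],
  [1,[0.22,-0.1,-0.22],0],
  [1,[0.36,-0.16,-0.22],0],
  [1,[0.5,-0.22,-0.22],0],
  [1,[0.62,-0.3,-0.22],0],
  [1,[0.74,-0.38,-0.22],0],
  [1,[0.81,-0.42,-0.22],0],
  [1,[0.81,-0.42,-0.22],0],
])

```text
clock: 2.3
position: [507.3, -228.0, 350.4]
tool_rot: [[0.927, 0.374, 0.001], [0.374, -0.927, -0.0], [0.0, 0.001, -1.0]]
force: [0.9, -1.2, 0.6]
finger_gap: 93.1
grip_force: 0.0
```

>>> send_rows([
  [1,[0,0,0],0],
  [1,[0,0,0],0],
])

```text
clock: 2.55
position: [506.2, -229.8, 350.0]
tool_rot: [[0.927, 0.375, -0.0], [0.375, -0.927, -0.0], [-0.001, 0.0, -1.0]]
force: [0.1, -0.2, 0.7]
finger_gap: 93.1
grip_force: 0.0
```

```bash
python3 - <<'E'
from h import *
np.set_printoptions(precision=1,suppress=True)
print(env.get_state()['position'],env.get_state()['clock'],tyaw())
im=grab('wrist','w1.png'); m=vision.camera_model('wrist')
for n,h in {'bend_start':145,'rod_tip':145,'keeper_seat':50,'trolley1_bore':38}.items():
    print(n,[(round(d['p'],2),np.round(d['position'],0),onz('wrist',d['position'],h,m)[:2]) for d in landmark_of('wrist',n)])
print([(round(d['p'],2),np.round(d['position'],0),onz('wrist',d['position'],52,m)[:2]) for d in find_in('wrist','trolley1_bore')])
E
```

```text
[ 506.2 -229.8  350. ] 2.55 22.044700903046042
bend_start [(0.73, array([67., 11.]), array([589.3,   2.4]))]
rod_tip [(0.86, array([96., 66.]), array([553.2, -35.7]))]
keeper_seat [(0.74, array([152., 116.]), array([517.4, -68. ])), (0.7, array([312., 245.]), array([ 439.8, -309.2]))]
trolley1_bore [(0.97, array([364., 133.]), array([ 594.2, -313.6])), (0.44, array([153., 114.]), array([518.8, -64.8]))]
[(0.93, array([364., 134.]), array([ 592.4, -310.9])), (0.51, array([109.,  49.]), array([571.7,   0.4]))]
```

View pics/w1.png

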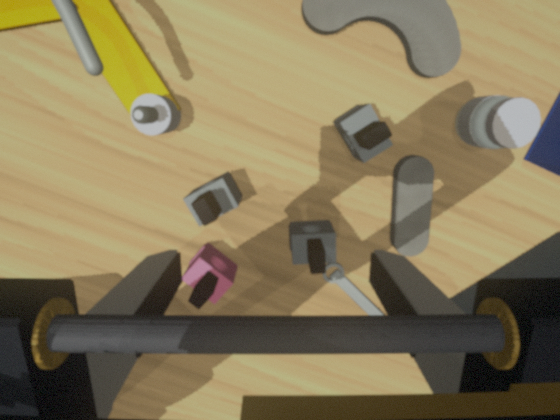

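The wrist picture shows grey trolleys at about (364,133), (213,200) and (313,245), and the pink decoy at (209,275). The keeper post is at (152,115) and the rod tip at (97,68). I'll fit the trolley poses by silhouette.

```bash
cat >> h.py <<'E'
from scipy.optimize import minimize
def box(x0,x1,y0,y1,z0,z1): return np.array([[x,y,z] for x in(x0,x1) for y in(y0,y1) for z in(z0,z1)],float)
BL,TB=box(-20,20,-28,28,0,60),box(-15,15,-9,9,60,104)
S=3
def poly(n,m,P,shape,off):
    h=cv2.convexHull(((proj(n,P,m)-off)*S).astype(np.float32)).astype(np.int32)
    im=np.zeros(shape,np.uint8); cv2.fillConvexPoly(im,h,1); return im
def tplace(v,z=0):
    c,s=np.cos(v[2]),np.sin(v[2]); R=np.array([[c,-s,0],[s,c,0],[0,0,1]])
    return [B@R.T+[v[0],v[1],z] for B in (BL,TB)]
def fit(im,m,xy,z=0,win=60,name=None,n='wrist',rng=12):
    """silhouette fit of a trolley: body mask = low saturation or dark; tab = dark"""
    c=proj(n,[[xy[0],xy[1],z+45]],m)[0]; off=np.maximum(np.round(c-win),0)
    x0,y0=off.astype(int); cr=im[y0:y0+2*win,x0:x0+2*win]
    hsv=cv2.cvtColor(cr,cv2.COLOR_RGB2HSV).astype(int)
    chroma=cr.astype(int).max(2)-cr.astype(int).min(2)
    body=((chroma<22)).astype(np.uint8); dark=((hsv[...,2]<50)&(chroma<22)).astype(np.uint8)
    up=lambda a:cv2.resize(a,None,fx=S,fy=S,interpolation=cv2.INTER_LINEAR)
    body,dark=up(body),up(dark)
    def cost(v):
        b,t=tplace(v,z); B=poly(n,m,b,body.shape,off); T=poly(n,m,t,body.shape,off); U=B|T
        near=cv2.dilate(U,np.ones((25,25),np.uint8))
        return ((U!=body)&(near>0)).sum()/U.sum()+((T!=dark)&(cv2.dilate(T,np.ones((9,9),np.uint8))>0)).sum()/T.sum()
    best=None
    for a in np.radians(np.arange(0,180,15)):
        r=minimize(cost,[xy[0],xy[1],a],method='Nelder-Mead',options=dict(initial_simplex=np.array([[xy[0],xy[1],a],[xy[0]+rng,xy[1],a],[xy[0],xy[1]+rng,a],[xy[0],xy[1],a+.2]]),maxiter=150,xatol=.05,fatol=1e-4))
        if best is None or r.fun<best.fun: best=r
    if name:
        o=cv2.resize(cr,None,fx=S,fy=S)[:,:,::-1].copy()
        for q,col in zip(tplace(best.x,z),((0,255,0),(0,0,255))):
            cv2.polylines(o,[cv2.convexHull(((proj(n,q,m)-off)*S).astype(np.float32)).astype(np.int32)],True,col,1)
        o[body>0]=o[body>0]//2+np.array([60,60,0],np.uint8); cv2.imwrite('pics/'+name,o)
    return best.x[0],best.x[1],np.degrees(best.x[2])%180,best.fun
E
python3 - <<'E'
from h import *
np.set_printoptions(precision=1,suppress=True)
im=cv2.imread('pics/w1.png')[:,:,::-1]; m=vision.camera_model('wrist')
out=[]
for k,xy in dict(A=(594,-312),B=(475,-170),C=(455,-300)).items():
    print(k,np.array(fit(im,m,xy,name=f'f{k}.png',rng=15)))
    out.append(cv2.imread(f'pics/f{k}.png'))
cv2.imwrite('pics/fit1.png',cv2.resize(np.hstack(out),(800,267)))
E
```

```text
A [ 594.1 -312.3  146.8    1.1]
B [ 445.9 -168.7   53.3    1.3]
C [ 437.4 -312.1   24.8    1. ]
```

View pics/fit1.png

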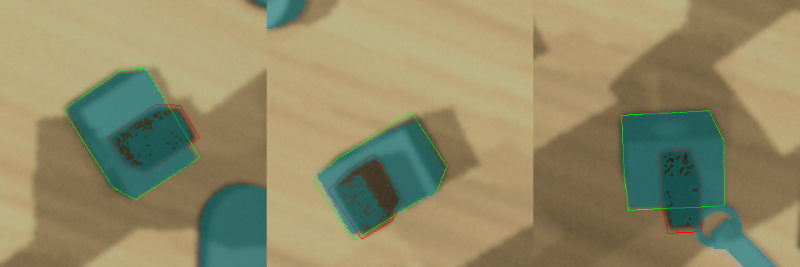

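Silhouette fits hug all three trolleys. Next is the approach to B.

```bash
python3 - <<'E'
from h import *
print(goto((445.9,-168.7,190),53.3),goto((445.9,-168.7,86),53.3))
E
```

```text
(array([-0.0646, -0.1598,  0.3202]), np.float64(-0.1746)) (array([-0.0646, -0.1599,  0.5282]), np.float64(-0.1746))
```

>>> send_rows([
  [0.3,[-0.065,-0.16,0.1],-0.06],
  [0.2,[-0.065,-0.16,0.21],-0.12],
  [0.2,[-0.065,-0.16,0.32],-0.175],
  [0.2,[-0.065,-0.16,0.32],-0.175],
  [0.2,[-0.065,-0.16,0.42],-0.175],
  [0.2,[-0.065,-0.16,0.51],-0.175],
  [0.2,[-0.065,-0.16,0.528],-0.175],
  [0.2,[-0.065,-0.16,0.528],-0.175],
])

```text
clock: 3.85
position: [447.4, -168.6, 88.1]
tool_rot: [[0.597, 0.802, 0.001], [0.802, -0.597, -0.001], [0.0, 0.002, -1.0]]
force: [-0.2, -0.5, 0.8]
finger_gap: 55.7
grip_force: 0.0
```

>>> send_rows([
  [-1,[0,0,0],0],
  [-1,[0,0,0],0],
  [-1,[0,0,0],0],
  [-1,[0,0,0],0],
  [-1,[0,0,0],0],
], squeeze=30)

```text
clock: 4.47
position: [446.4, -167.7, 86.3]
tool_rot: [[0.595, 0.804, 0.0], [0.804, -0.595, -0.0], [0.0, 0.0, -1.0]]
force: [0.7, -0.8, 0.9]
finger_gap: 17.8
grip_force: 29.5
```

```bash
python3 - <<'E'
from h import *
print(goto((490,-105,195),46.6))
E
```

```text
(array([ 0.1528, -0.0044, -0.2173]), np.float64(0.0383))
```

>>> send_rows([
  [-1,[0,0,-0.06],0],
  [-1,[0,0,-0.15],0],
  [-1,[0,0,-0.215],0],
  [-1,[0.05,0,-0.217],0.038],
  [-1,[0.1,-0.004,-0.217],0.038],
  [-1,[0.153,-0.004,-0.217],0.038],
  [-1,[0.153,-0.004,-0.217],0.038],
  [-1,[0.153,-0.004,-0.217],0.038],
])

```text
clock: 5.48
position: [489.4, -105.1, 193.8]
tool_rot: [[0.686, 0.727, -0.002], [0.727, -0.686, 0.0], [-0.001, -0.001, -1.0]]
force: [0.3, -0.6, -4.4]
finger_gap: 17.8
grip_force: 30.0
```

```bash
python3 - <<'E'
from h import *
np.set_printoptions(precision=1,suppress=True)
s=env.get_state(); print(s['position'],tyaw(s),s['finger_gap'],s['force'])
im=grab('wrist','w2.png'); m=vision.camera_model('wrist')
np.save('w2T.npy',m['extrinsics'])
for n,h in {'bend_start':145,'rod_tip':145,'keeper_seat':50,'rig':0}.items():
    print(n,[(round(d['p'],2),np.round(d['position'],0),onz('wrist',d['position'],h,m)[:2]) for d in landmark_of('wrist',n)])
E
```

```text
[ 489.4 -105.1  193.8] 46.675839727762856 17.805163981293873 [ 0.3 -0.6 -4.4]
bend_start []
rod_tip [(0.86, array([267.,  65.]), array([553.2, -32.6]))]
keeper_seat [(0.7, array([269., 146.]), array([519.5, -66.7]))]
rig []
```

View pics/w2.png

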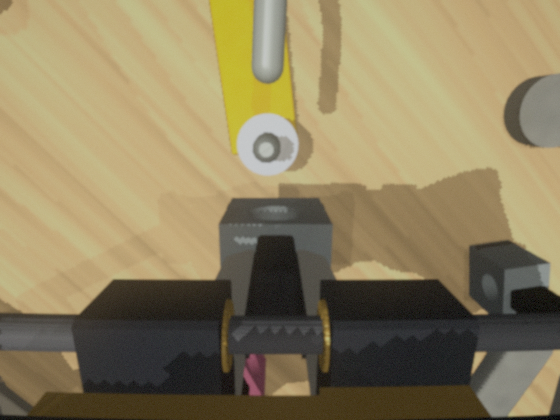

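The wrist picture shows the held trolley in front (its bore at (275,212)), the keeper post at (267,145), and the rod coming down at column ~269 with its tip at row ~82.

```bash
cat >> h.py <<'E'
def rodline(im,m,rows,lo,hi,z=145):
    """rod axis points from row profiles: rod is low-chroma between columns lo..hi"""
    out=[]
    for r in rows:
        c=im[r,lo:hi].astype(int); k=np.where(c.max(1)-c.min(1)<25)[0]
        if len(k)<5: continue
        k=max(np.split(k,np.where(np.diff(k)>1)[0]+1),key=len)
        p=lo+(k[0]+k[-1])/2; out.append((r,p,len(k),*onz('wrist',(p,r),z,m)[:2]))
    return np.array(out)
E
python3 - <<'E'
from h import *
np.set_printoptions(precision=1,suppress=True)
im=cv2.imread('pics/w2.png')[:,:,::-1]; m=vision.camera_model('wrist'); s=env.get_state()
a=rodline(im,m,range(5,84,6),235,305); print(a)
g=a[a[:,0]<60]; d=np.polyfit(g[:,3],g[:,4],1); print('dir',np.degrees(np.arctan(d[0])))
R=np.array(s['tool_rot'])[:2,:2]; print('tool frame',(np.c_[a[:,3:5]]-s['position'][:2])@R)
E
```

```text
[[  5.  270.   31.  574.  -13.8]
 [ 11.  270.   31.  572.1 -15.7]
 [ 17.  269.5  32.  570.1 -17.5]
 [ 23.  269.   31.  568.  -19.4]
 [ 29.  269.   31.  566.1 -21.3]
 [ 35.  268.5  30.  564.  -23.2]
 [ 41.  268.5  30.  562.1 -25.2]
 [ 47.  267.5  30.  559.8 -26.9]
 [ 53.  267.5  30.  557.9 -28.9]
 [ 59.  267.5  30.  555.9 -31. ]
 [ 65.  267.   29.  553.8 -32.8]
 [ 71.  267.   27.  551.8 -34.9]
 [ 77.  267.   21.  549.8 -37. ]]
dir 43.1654743703854
tool frame [[124.5  -1.8]
 [121.8  -1.9]
 [119.1  -2.1]
 [116.4  -2.4]
 [113.6  -2.4]
 [110.8  -2.6]
 [108.1  -2.6]
 [105.3  -3.1]
 [102.5  -3.2]
 [ 99.6  -3.2]
 [ 96.8  -3.4]
 [ 93.9  -3.5]
 [ 91.   -3.5]]
```

>>> send_rows([
  [-1,[0.02,0,-0.1],0],
  [-1,[0.06,-0.05,-0.2],0],
  [-1,[0.11,-0.07,-0.32],0],
  [-1,[0.11,-0.07,-0.32],0],
  [-1,[0.11,-0.07,-0.32],0],
  [-1,[0.11,-0.07,-0.32],0],
])

```text
clock: 6.48
position: [501.5, -41.6, 352.2]
tool_rot: [[0.687, 0.727, -0.004], [0.727, -0.687, 0.0], [-0.002, -0.003, -1.0]]
force: [-0.1, -0.0, -4.4]
finger_gap: 17.9
grip_force: 30.0
```

```bash
python3 - <<'E'
from h import *
np.set_printoptions(precision=1,suppress=True)
s=env.get_state(); print(s['position'],tyaw(s),s['finger_gap'],s['force'])
im=grab('wrist','w3.png'); m=vision.camera_model('wrist')
np.save('w3T.npy',m['extrinsics'])
for n,h in {'bend_start':145,'rod_tip':145,'keeper_seat':50,'rig':0,'park_seat':50,'keeper_mid':105}.items():
    print(n,[(round(d['p'],2),np.round(d['position'],0),onz('wrist',d['position'],h,m)[:2]) for d in landmark_of('wrist',n)])
m2=dict(m,extrinsics=np.load('w2T.npy')); print(meet(ray('wrist',(267,65),m2),ray('wrist',landmark_of('wrist','rod_tip')[0]['position'],m)))
E
```

```text
[501.5 -41.6 352.2] 46.60032782865369 17.881921658708414 [-0.1 -0.  -4.4]
bend_start [(0.55, array([314.,  94.]), array([590.5,  -0.2]))]
rod_tip [(0.58, array([306., 147.]), array([551.8, -30.3]))]
keeper_seat [(0.64, array([302., 178.]), array([521.8, -67. ]))]
rig [(0.76, array([242.,   9.]), array([608.7, 133.2])), (0.34, array([300., 177.]), array([518. , -72.4]))]
park_seat []
keeper_mid [(0.86, array([14., 39.]), array([410.4, 251.3])), (0.69, array([ 10., 152.]), array([313.9, 183.9]))]
(array([552.8, -31.5, 137.5]), np.float64(2.1147705192174566))
```

View pics/w3.png

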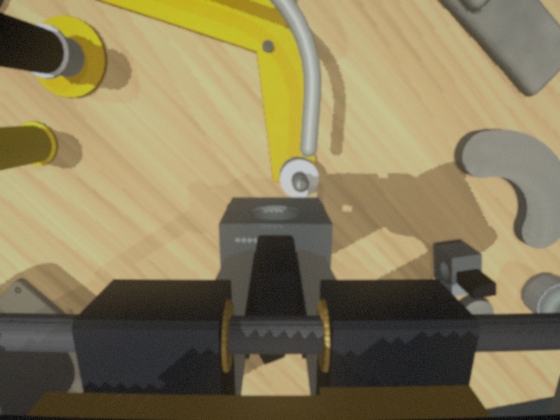

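The picture shows the rod's free straight and bend at columns 270–318, with the tip at (309,154). The keeper post is at (300,178) and the keeper sleeve on its peg at upper left. I'll fit the rig pose to the rod centreline in both wrist pictures.

```bash
cat >> h.py <<'E'
def rodpath(v,z=145,n=60):
    """world points of rod axis from tip to home end; v=(x,y,yawdeg)"""
    a=np.radians(-75+75*np.linspace(0,1,n)); arc=np.c_[-110+110*np.cos(a),110*np.sin(a)]
    P=np.vstack([np.linspace((-129.8,-119.2),arc[0],n)[:-1],arc,np.linspace((0,0),(0,185),n)[1:]])
    return np.c_[rw(v,P),np.full(len(P),z)]
def rw(v,P):
    c,s=np.cos(np.radians(v[2])),np.sin(np.radians(v[2])); return np.atleast_2d(P)@np.array([[c,s],[-s,c]])+v[:2]
E
python3 - <<'E'
from h import *
from scipy.optimize import least_squares
np.set_printoptions(precision=1,suppress=True)
m=vision.camera_model('wrist'); V=[]
for f,rows,lo,hi,tip in (('w2',range(5,60,6),235,305,81.5),('w3',range(4,140,5),270,330,154.5)):
    im=cv2.imread(f'pics/{f}.png')[:,:,::-1]; mm=dict(m,extrinsics=np.load(f+'T.npy'))
    a=rodline(im,mm,rows,lo,hi); V.append((mm,a,tip)); print(a[:,:3].T)
def res(v,full=True):
    out=[]
    for mm,a,tip in V:
        p=proj('wrist',rodpath(v,v[3]),mm); p=p[p[:,1]>-30]; k=np.argsort(p[:,1])
        out+=list(np.interp(a[:,0],p[k,1],p[k,0])-a[:,1]); out.append(2*(p[:,1].max()-tip))
    out.append((v[3]-145)/ZS); return np.array(out)
for ZS in (.5,1000):
    r=least_squares(res,[602,135,31,145],loss='soft_l1'); print(r.x,r.fun,np.sqrt(np.mean(r.fun**2)))
    print('tip,bend,keep',rw(r.x,[(-129.8,-119.2),(-81.5,-106.3),(-174.2,-131.1)]))
E
```

```text
[[  5.   11.   17.   23.   29.   35.   41.   47.   53.   59. ]
 [270.  270.  269.5 269.  269.  268.5 268.5 267.5 267.5 267.5]
 [ 31.   31.   32.   31.   31.   30.   30.   30.   30.   30. ]]
[[  4.    9.   14.   19.   24.   29.   34.   39.   44.   49.   54.   59.
   64.   69.   74.   79.   84.   89.   94.   99.  104.  109.  114.  119.
  124.  129.  134.  139. ]
 [285.  288.5 292.5 295.  297.5 300.5 302.5 304.5 306.  308.  309.  309.5
  310.5 311.5 312.  312.  312.  312.  312.  312.  311.  311.  311.  310.
  310.  310.  309.  309. ]
 [ 21.   20.   20.   19.   20.   18.   18.   18.   17.   17.   17.   16.
   16.   16.   15.   15.   15.   15.   15.   15.   15.   15.   15.   15.
   15.   15.   15.   15. ]]
[610.5 127.3  26.4 144.8] [ 0.6  0.1  0.1  0.1 -0.4 -0.4 -0.9 -0.4 -0.9 -1.4 -1.6 -1.  -0.7 -1.2
 -0.5 -0.2 -0.6 -0.2 -0.2  0.2 -0.2  0.2  0.9  0.9  0.7  0.8  1.2  1.4
  1.4  1.3  0.9  1.4  0.8  0.3  0.7  0.1 -0.4  0.  -0.5  1.3 -0.4] 0.8098297579816881
tip,bend,keep [[547.1 -37.2]
 [584.7  -4.2]
 [512.6 -67.5]]
[611.9 127.   25.8 140. ] [ 1.   0.5  0.4  0.4 -0.2 -0.2 -0.8 -0.3 -0.9 -1.4 -0.5 -1.  -0.6 -1.1
 -0.5 -0.1 -0.5 -0.2 -0.1  0.2 -0.2  0.2  0.9  0.8  0.6  0.7  1.1  1.2
  1.2  1.   0.6  1.1  0.5 -0.1  0.3 -0.4 -1.  -0.6 -1.2 -0.  -0. ] 0.7133073365514251
tip,bend,keep [[547.  -36.9]
 [584.9  -4.2]
 [512.2 -66.9]]
```

```bash
python3 - <<'E'
from h import *
from scipy.optimize import least_squares
np.set_printoptions(precision=1,suppress=True)
im=cv2.imread('pics/top0.png'); big=im[155:215,170:310]
m=vision.camera_model('top')
a=[]
for c in range(188,292,4):
    col=im[155:200,c].astype(int); ch=col.max(1)-col.min(1)
    w=np.clip(40-ch,0,None).astype(float); k=int(w.argmax()); lo=max(k-4,0); ww=w[lo:k+5]
    a.append((c,155+(ww*np.arange(lo,lo+len(ww))).sum()/ww.sum(),ww.max()))
a=np.array(a); print(a.T)
def res(v):
    p=proj('top',rodpath(v),m); k=np.argsort(p[:,0]); return np.interp(a[:,0],p[k,0],p[k,1])-a[:,1]
for yaw0 in (26,31):
    r=least_squares(res,[605,130,yaw0],loss='soft_l1',f_scale=.4); print(r.x,r.fun)
    print(rw(r.x,[(-129.8,-119.2),(-81.5,-106.3),(-174.2,-131.1)]))
o=cv2.resize(big,None,fx=5,fy=5,interpolation=cv2.INTER_CUBIC)
for v,cl in ((r.x,(0,0,255)),([610.5,127.3,26.4],(255,0,0))):
    cv2.polylines(o,[((proj('top',rodpath(v),m)-[170,155]+.5)*5).astype(np.int32)],False,cl,1)
cv2.imwrite('pics/topfit.png',o)
E
```

```text
[[188.  192.  196.  200.  204.  208.  212.  216.  220.  224.  228.  232.
  236.  240.  244.  248.  252.  256.  260.  264.  268.  272.  276.  280.
  284.  288. ]
 [191.5 189.3 187.4 185.3 183.3 181.2 180.  177.8 175.8 173.8 171.9 169.9
  167.9 166.  164.3 163.6 163.1 163.1 163.6 164.4 165.9 167.6 170.1 172.6
  176.6 180.6]
 [ 39.   38.   37.   38.   37.   37.   38.   38.   39.   39.   38.   38.
   39.   39.   38.   38.   39.   38.   37.   37.   38.   39.   38.   37.
   38.   39. ]]
[609.3 131.1  28.3] [-0.1  0.   0.   0.1  0.3  0.3 -0.4 -0.1 -0.  -0.  -0.1 -0.   0.1  0.1
  0.3  0.1  0.1 -0.  -0.2 -0.2 -0.5 -0.4 -0.6  0.1  0.3  0.5]
[[551.4 -35.3]
 [587.9  -1.1]
 [517.9 -66.8]]
[609.3 131.1  28.3] [-0.1  0.   0.   0.1  0.3  0.3 -0.4 -0.1 -0.  -0.  -0.1 -0.   0.1  0.1
  0.3  0.1  0.1 -0.  -0.2 -0.2 -0.5 -0.4 -0.6  0.1  0.3  0.5]
[[551.4 -35.3]
 [587.9  -1.1]
 [517.9 -66.8]]
```

View pics/topfit.png

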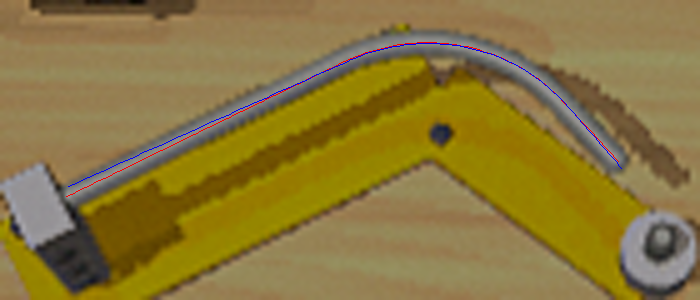

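Top and wrist agree on the rod line to about 1 mm, giving a rig pose of (609.3, 131.1) with yaw 28.3°. Next are the thread rows.

```bash
cat >> h.py <<'E'
RIG=(609.3,131.1,28.3)
def at(s,rig=RIG):
    """world xy and tangent yaw at distance s from tip along rod"""
    if s<50: p,a=np.array([-129.8,-119.2])+s*np.array([.966,.259]),15
    elif s<194: t=(s-50)/110; a=15+np.degrees(t); p=np.array([-110+110*np.sin(np.radians(a)),-110*np.cos(np.radians(a))])
    else: p,a=np.array([0,s-194]),90
    return rw(rig,[p])[0],a+rig[2]
def rows(ss,z,P0=None,yaw0=None):
    """rows for TCP over rod points ss at height z, from commanded start P0,yaw0 (default measured)"""
    s=env.get_state(); P0=np.array(s['position'] if P0 is None else P0); yaw0=tyaw(s) if yaw0 is None else yaw0
    c,k=np.cos(np.radians(yaw0)),np.sin(np.radians(yaw0)); R=np.array([[c,k,0],[k,-c,0],[0,0,-1]])
    for x in ss:
        p,a=at(x); d=R.T@(np.r_[p,z]-P0)/500; print(x,np.round(d,3).tolist(),round((yaw0-a)/180,3))
    return np.r_[p,z],a
E
python3 - <<'E'
from h import *
for a in (15,90): pass
print(at(49.9),at(50.1),at(193.9),at(194.1))
rows([-45],191.3)
P,a=rows([],191.3) if 0 else (np.r_[at(-45)[0],191.3],at(-45)[1])
P,a=rows([-35,-20,-5,10,25,40,50,50],191.3,P,a)
P,a=rows([65,80,95,110,125,140,150,150],191.3,P,a)
P,a=rows([165,180,194,220,250,290,330,352],191.3,P,a)
E
```

```text
(array([587.84019267,  -1.15750913]), 43.3) (array([587.96025603,  -1.03609143]), np.float64(43.35208707228462)) (array([609.34247613, 131.02103619]), np.float64(118.25329701756861)) (array([609.25259118, 131.18804774]), 118.3)
-45 [-0.014, 0.059, 0.326] 0.019
-35 [0.02, -0.0, 0.0] 0.0
-20 [0.05, -0.0, 0.0] 0.0
-5 [0.08, -0.0, 0.0] 0.0
10 [0.11, -0.0, 0.0] 0.0
25 [0.14, -0.0, 0.0] 0.0
40 [0.17, -0.0, 0.0] 0.0
50 [0.19, -0.0, 0.0] 0.0
50 [0.19, -0.0, 0.0] 0.0
65 [0.03, -0.002, 0.0] -0.043
80 [0.059, -0.008, 0.0] -0.087
95 [0.088, -0.018, 0.0] -0.13
110 [0.114, -0.032, 0.0] -0.174
125 [0.139, -0.049, 0.0] -0.217
140 [0.161, -0.07, 0.0] -0.26
150 [0.174, -0.085, 0.0] -0.289
150 [0.174, -0.085, 0.0] -0.289
165 [0.03, -0.002, 0.0] -0.043
180 [0.059, -0.008, 0.0] -0.087
194 [0.086, -0.017, 0.0] -0.127
220 [0.134, -0.038, 0.0] -0.127
250 [0.189, -0.061, 0.0] -0.127
290 [0.263, -0.092, 0.0] -0.127
330 [0.336, -0.123, 0.0] -0.127
352 [0.377, -0.14, 0.0] -0.127
```

>>> send_rows([
  [-1,[-0.014,0.059,0.08],0.019],
  [-1,[-0.014,0.059,0.18],0.019],
  [-1,[-0.014,0.059,0.27],0.019],
  [-1,[-0.014,0.059,0.31],0.019],
  [-1,[-0.014,0.059,0.326],0.019],
  [-1,[-0.014,0.059,0.326],0.019],
  [-1,[-0.014,0.059,0.326],0.019],
])

```text
clock: 7.75
position: [520.3, -66.6, 193.8]
tool_rot: [[0.729, 0.685, 0.003], [0.685, -0.729, -0.001], [0.002, 0.003, -1.0]]
force: [-0.5, -0.5, -2.5]
finger_gap: 17.9
grip_force: 30.0
```

```bash
python3 - <<'E'
from h import *
np.set_printoptions(precision=1,suppress=True)
s=env.get_state(); print(s['position'],tyaw(s),s['force'])
im=grab('wrist','w4.png'); m=vision.camera_model('wrist')
a=rodline(im,m,range(5,140,10),235,305)
R=np.array(s['tool_rot'])[:2,:2]; print(np.c_[a[:,:3],(a[:,3:5]-s['position'][:2])@R])
rows([-45],191.3)
E
```

```text
[520.3 -66.6 193.8] 43.23571371908763 [-0.5 -0.5 -2.5]
[[  5.  260.5  32.  124.4  -6.4]
 [ 15.  262.   31.  119.9  -5.7]
 [ 25.  264.   31.  115.4  -4.8]
 [ 35.  266.   31.  110.8  -3.8]
 [ 45.  266.5  30.  106.2  -3.6]
 [ 55.  267.5  30.  101.5  -3.1]
 [ 65.  268.5  30.   96.8  -2.6]
 [ 75.  268.5  30.   92.   -2.6]
 [ 85.  268.5  30.   87.2  -2.7]
 [ 95.  269.   29.   82.3  -2.4]
 [105.  269.   29.   77.4  -2.5]
 [115.  268.5  28.   72.4  -2.7]
 [125.  268.5  28.   67.4  -2.7]
 [135.  268.5  28.   62.3  -2.8]]
-45 [-0.002, -0.002, 0.005] -0.0
```

View pics/w4.png

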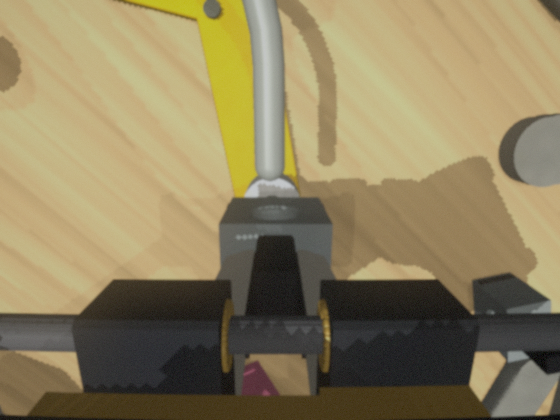

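The rod lies straight ahead at column 268.5 against the trolley's centre at 275, so I need about 2.5 mm to the left. I'll nudge and settle.

>>> send_rows([
  [-1,[-0.002,-0.005,0.002],0],
  [-1,[-0.002,-0.005,0.002],0],
  [-1,[-0.002,-0.005,0.002],0],
])

```text
clock: 8.18
position: [516.6, -65.2, 190.8]
tool_rot: [[0.729, 0.685, 0.0], [0.685, -0.729, -0.0], [0.0, 0.0, -1.0]]
force: [-0.7, -0.5, -3.8]
finger_gap: 18.2
grip_force: 30.0
```

>>> send_rows([
  [-1,[0.02,0,0],0],
  [-1,[0.05,0,0],0],
  [-1,[0.08,0,0],0],
  [-1,[0.11,0,0],0],
  [-1,[0.14,0,0],0],
  [-1,[0.17,0,0],0],
  [-1,[0.19,0,0],0],
  [-1,[0.19,0,0],0],
])

```text
clock: 9.18
position: [586.2, 0.4, 190.5]
tool_rot: [[0.728, 0.686, -0.0], [0.686, -0.728, 0.0], [-0.0, -0.0, -1.0]]
force: [-0.2, -0.8, -3.5]
finger_gap: 18.3
grip_force: 30.0
```

```bash
sed -i 's/^RIG=.*/RIG=(608.6,131.9,28.3)/' h.py; python3 - <<'E'
from h import *
np.set_printoptions(precision=1,suppress=True)
s=env.get_state(); print(s['position'],tyaw(s),s['force'],s['ft_torque'])
im=grab('wrist','w5.png'); m=vision.camera_model('wrist')
P,a=rows([50],190.8)
a=rodline(im,m,range(5,210,15),20,305)
for r,p,w,x,y in a:
    # distance to nominal rod
    pts=np.array([at(q)[0] for q in np.arange(0,378,.5)]); j=np.hypot(*(pts-[x,y]).T).argmin(); q=j*.5; t=np.radians(at(q)[1])
    print(r,p,w,'s',q,'left off',round(float(np.dot([x-pts[j,0],y-pts[j,1]],[-np.sin(t),np.cos(t)])),1))
E
```

```text
[586.2   0.4 190.5] 43.276542239861236 [-0.2 -0.8 -3.5] [-0.  0.  0.]
50 [0.002, 0.002, -0.001] -0.0
5.0 26.0 13.0 s 237.5 left off -7.7
20.0 56.0 73.0 s 222.0 left off -4.3
35.0 80.0 121.0 s 209.0 left off -0.3
50.0 125.5 90.0 s 186.0 left off 0.8
65.0 162.0 61.0 s 166.5 left off 0.1
80.0 186.0 49.0 s 153.0 left off -0.1
95.0 204.5 44.0 s 141.5 left off -0.1
110.0 219.0 39.0 s 131.5 left off 0.1
125.0 231.5 38.0 s 121.5 left off 0.2
140.0 242.5 34.0 s 112.5 left off 0.0
155.0 251.5 32.0 s 103.5 left off 0.0
170.0 258.5 30.0 s 95.0 left off 0.2
185.0 264.5 30.0 s 86.0 left off 0.2
200.0 268.5 72.0 s 78.0 left off 0.6
```

The rod matches the model to 0.3 mm, so the trolley can go round the bend.

>>> send_rows([
  [-1,[0.03,-0.001,0],-0.043],
  [-1,[0.059,-0.007,0],-0.087],
  [-1,[0.088,-0.017,0],-0.13],
  [-1,[0.114,-0.031,0],-0.174],
  [-1,[0.139,-0.048,0],-0.217],
  [-1,[0.161,-0.069,0],-0.26],
  [-1,[0.174,-0.084,0],-0.289],
  [-1,[0.174,-0.084,0],-0.289],
])

```text
clock: 10.22
position: [620.1, 90.2, 190.6]
tool_rot: [[-0.091, 0.996, -0.0], [0.996, 0.091, -0.0], [-0.0, -0.0, -1.0]]
force: [-0.6, -0.6, -3.9]
finger_gap: 17.5
grip_force: 30.0
```

```bash
python3 - <<'E'
from h import *
np.set_printoptions(precision=1,suppress=True)
s=env.get_state(); print(s['position'],tyaw(s),s['force'],s['ft_torque'])
rows([150,165,180,194,220,250,290,330,352],190.6)
E
```

```text
[620.1  90.2 190.6] 95.24546245907149 [-0.6 -0.6 -3.9] [-0.  -0.1 -0. ]
150 [-0.0, 0.002, -0.0] -0.001
165 [0.03, 0.0, -0.0] -0.044
180 [0.059, -0.006, -0.0] -0.088
194 [0.085, -0.015, -0.0] -0.128
220 [0.133, -0.036, -0.0] -0.128
250 [0.188, -0.059, -0.0] -0.128
290 [0.262, -0.091, -0.0] -0.128
330 [0.336, -0.122, -0.0] -0.128
352 [0.376, -0.139, -0.0] -0.128
```

>>> send_rows([
  [-1,[0.03,0,0],-0.044],
  [-1,[0.059,-0.006,0],-0.088],
  [-1,[0.085,-0.015,0],-0.128],
  [-1,[0.133,-0.036,0],-0.128],
  [-1,[0.188,-0.059,0],-0.128],
  [-1,[0.262,-0.091,0],-0.128],
  [-1,[0.336,-0.122,0],-0.128],
  [-1,[0.37,-0.136,0],-0.128],
])

```text
clock: 11.22
position: [535.0, 268.9, 190.7]
tool_rot: [[-0.473, 0.881, 0.0], [0.881, 0.473, 0.0], [0.0, 0.0, -1.0]]
force: [-1.0, -0.7, -3.5]
finger_gap: 17.8
grip_force: 30.0
```

>>> send_rows([
  [-1,[0.005,-0.002,0],0],
  [-1,[0.005,-0.002,0],0],
  [-1,[0.005,-0.002,0],0],
])

```text
clock: 11.6
position: [534.3, 268.6, 190.6]
tool_rot: [[-0.472, 0.881, 0.0], [0.881, 0.472, -0.0], [-0.0, -0.0, -1.0]]
force: [0.4, -0.3, -4.4]
finger_gap: 17.9
grip_force: 30.0
```

```bash
python3 - <<'E'
from h import *
np.set_printoptions(precision=1,suppress=True)
s=env.get_state(); print(s['position'],tyaw(s),s['force'],s['ft_torque'])
rows([352],187)
im=grab('wrist','w6.png')
E
```

```text
[534.3 268.6 190.6] 118.19315182826558 [ 0.4 -0.3 -4.4] [ 0.  -0.1  0. ]
352 [0.005, 0.001, 0.007] -0.001
```

View pics/w6.png

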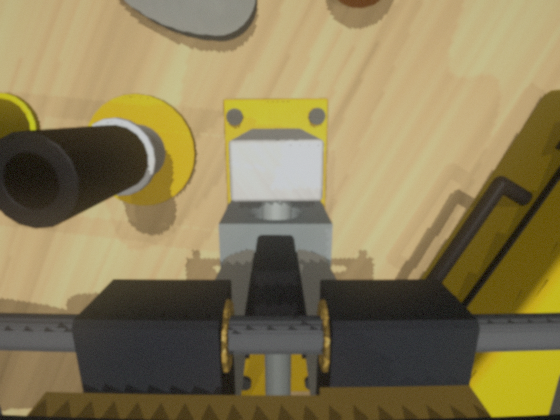

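The trolley sits just short of the end post (post top at (276,170)). The keeper sleeve is on its peg to the left. Releasing it.

>>> send_rows([
  [-1,[0,0,0.003],0],
  [-1,[0,0,0.006],0],
  [0.0,[0,0,0.006],0],
  [0.0,[0,0,0.006],0],
  [0.0,[0,0,0.006],0],
  [0.0,[0,0,-0.05],0],
  [0.0,[0,0,-0.15],0],
  [0.0,[0,0,-0.27],0],
])

```text
clock: 12.65
position: [533.0, 269.5, 325.7]
tool_rot: [[-0.474, 0.881, -0.002], [0.881, 0.474, -0.001], [0.0, -0.003, -1.0]]
force: [0.6, 0.6, -0.0]
finger_gap: 46.7
grip_force: 0.0
```

```bash
python3 - <<'E'
from h import *
s=env.get_state(); print(s['position'],tyaw(s),s['finger_gap'])
for k in range(1,12):
    f=k/11; P=(1-f)*np.array(s['position'])+f*np.array([500,-290,330]); print(k,goto(P,118-93*f))
E
```

```text
[533.0073456  269.5480266  325.73588168] 118.29536497014712 46.654632878927046
1 (array([-0.0867, -0.0535, -0.0007]), np.float64(0.0486))
2 (array([-0.1735, -0.107 , -0.0013]), np.float64(0.0956))
3 (array([-0.2602, -0.1605, -0.002 ]), np.float64(0.1426))
4 (array([-0.3469, -0.214 , -0.0027]), np.float64(0.1895))
5 (array([-0.4337, -0.2676, -0.0033]), np.float64(0.2365))
6 (array([-0.5204, -0.3211, -0.004 ]), np.float64(0.2835))
7 (array([-0.6071, -0.3746, -0.0047]), np.float64(0.3304))
8 (array([-0.6939, -0.4281, -0.0053]), np.float64(0.3774))
9 (array([-0.7806, -0.4816, -0.006 ]), np.float64(0.4244))
10 (array([-0.8674, -0.5351, -0.0066]), np.float64(0.4713))
11 (array([-0.9541, -0.5886, -0.0073]), np.float64(0.5183))
```

>>> send_rows([
  [0,[-0.1,-0.062,0],0.055],
  [0,[-0.21,-0.13,0],0.11],
  [0,[-0.32,-0.197,0],0.165],
  [0,[-0.43,-0.265,0],0.22],
  [0,[-0.54,-0.333,0],0.275],
  [0,[-0.65,-0.4,0],0.33],
  [0,[-0.76,-0.47,0],0.385],
  [0,[-0.86,-0.53,0],0.44],
])

```text
clock: 13.65
position: [504.2, -227.7, 325.9]
tool_rot: [[0.78, 0.626, 0.001], [0.626, -0.78, -0.0], [0.0, 0.001, -1.0]]
force: [0.6, 0.9, -0.6]
finger_gap: 46.6
grip_force: 0.0
```

>>> send_rows([
  [0,[0,0,0],0.05],
  [0,[0,0,0],0.078],
  [0,[0,0,0],0.078],
])

```text
clock: 14.02
position: [504.6, -225.9, 325.6]
tool_rot: [[0.906, 0.424, 0.0], [0.424, -0.906, 0.0], [0.0, -0.0, -1.0]]
force: [-0.2, -0.5, 0.6]
finger_gap: 46.5
grip_force: 0.0
```

```bash
python3 - <<'E'
from h import *
np.set_printoptions(precision=1,suppress=True)
s=env.get_state(); print(s['position'],tyaw(s))
im=grab('wrist','w7.png'); m=vision.camera_model('wrist')
print([(round(d['p'],2),np.round(d['position'],0),onz('wrist',d['position'],38,m)[:2]) for d in landmark_of('wrist','trolley1_bore')])
out=[]
for k,xy in dict(A=(594,-312),C=(437,-312)).items():
    print(k,np.array(fit(im,m,xy,name=f'g{k}.png',rng=15))); out.append(cv2.imread(f'pics/g{k}.png'))
cv2.imwrite('pics/fit2.png',np.hstack([cv2.resize(o,(266,266)) for o in out]+[cv2.resize(im[:,:,::-1],(266,200)).repeat(1,0) if 0 else cv2.copyMakeBorder(cv2.resize(im[:,:,::-1],(266,200)),0,66,0,0,0)]))
E
```

```text
[ 504.6 -225.9  325.6] 25.062883444798405
[(0.8, array([375., 140.]), array([ 594.7, -313.7]))]
A [ 594.7 -310.5  147.3    1.1]
C [ 439.  -312.9   26.6    0.5]
```

View pics/fit2.png

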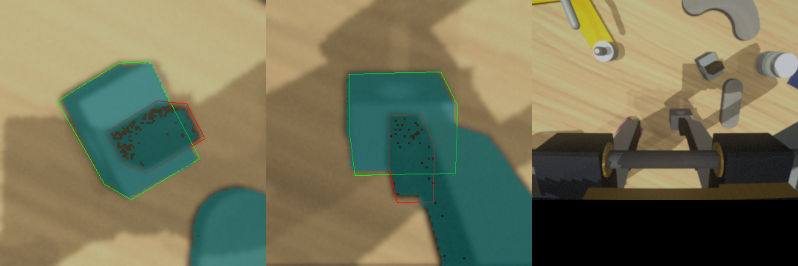

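Both trolleys are still in place and the fits are good. Next is C.

```bash
python3 - <<'E'
from h import *
print(goto((438,-312.3,86),25.5))
E
```

```text
(array([-0.1946,  0.1002,  0.4793]), np.float64(-0.0017))
```

>>> send_rows([
  [0,[-0.1,0.05,0.05],0],
  [0.2,[-0.195,0.1,0.15],0],
  [0.2,[-0.195,0.1,0.25],0],
  [0.2,[-0.195,0.1,0.3],0],
  [0.2,[-0.195,0.1,0.4],0],
  [0.2,[-0.195,0.1,0.46],0],
  [0.2,[-0.195,0.1,0.479],0],
  [0.2,[-0.195,0.1,0.479],0],
])

```text
clock: 15.12
position: [437.6, -312.1, 86.3]
tool_rot: [[0.905, 0.424, -0.0], [0.424, -0.905, 0.0], [-0.0, -0.0, -1.0]]
force: [-0.8, -0.9, 0.7]
finger_gap: 55.9
grip_force: 0.0
```

>>> send_rows([
  [0.2,[0,0,0],0],
  [-1,[0,0,0],0],
  [-1,[0,0,0],0],
  [-1,[0,0,0],0],
  [-1,[0,0,0],0],
  [-1,[0,0,0],0],
], squeeze=30)

```text
clock: 15.88
position: [437.2, -312.0, 85.8]
tool_rot: [[0.906, 0.423, -0.001], [0.423, -0.906, 0.001], [-0.0, -0.001, -1.0]]
force: [-0.9, 1.5, -0.3]
finger_gap: 18.1
grip_force: 30.0
```

```bash
python3 - <<'E'
from h import *
s=env.get_state();print(s['position'],tyaw(s))
p,a=at(-46); print(p,goto((*p,s['position'][2]+105),a), goto((*(at(-120)[0]),s['position'][2]+105),a))
E
```

```text
[ 437.23101903 -312.00634127   85.82553442] 25.054061361894327
[517.34874927 -66.14614092] (array([ 0.3533, -0.3778, -0.2098]), np.float64(-0.1014)) (array([ 0.2128, -0.3314, -0.2098]), np.float64(-0.1014))
```

>>> send_rows([
  [-1,[0,0,-0.07],0],
  [-1,[0,0,-0.16],0],
  [-1,[0.03,-0.05,-0.21],-0.02],
  [-1,[0.09,-0.14,-0.21],-0.06],
  [-1,[0.15,-0.23,-0.21],-0.1014],
  [-1,[0.205,-0.315,-0.21],-0.1014],
  [-1,[0.28,-0.354,-0.21],-0.1014],
  [-1,[0.34,-0.374,-0.21],-0.1014],
])

```text
clock: 16.88
position: [512.3, -68.9, 190.3]
tool_rot: [[0.727, 0.687, -0.001], [0.687, -0.727, 0.0], [-0.0, -0.001, -1.0]]
force: [-0.5, -0.3, -4.3]
finger_gap: 17.8
grip_force: 30.0
```

>>> send_rows([
  [-1,[0.01,0,0],0],
  [-1,[0.01,0,0],0],
  [-1,[0.01,0,0],0],
  [-1,[0.01,0,0],0],
])

```text
clock: 17.38
position: [515.5, -68.2, 191.0]
tool_rot: [[0.729, 0.685, -0.0], [0.685, -0.729, -0.0], [-0.0, -0.0, -1.0]]
force: [0.4, -0.3, -3.7]
finger_gap: 18.0
grip_force: 30.0
```

```bash
python3 - <<'E'
from h import *
np.set_printoptions(precision=1,suppress=True)
s=env.get_state(); print(s['position'],tyaw(s),s['force'],s['finger_gap'])
im=grab('wrist','w8.png'); m=vision.camera_model('wrist')
a=rodline(im,m,range(65,140,12),235,305)
R=np.array(s['tool_rot'])[:2,:2]; print(np.c_[a[:,:3],(a[:,3:5]-s['position'][:2])@R])
rows([-46,50],190.5)
E
```

```text
[515.5 -68.2 191. ] 43.23006994500631 [ 0.4 -0.3 -3.7] 18.0441349080017
[[ 65.  272.5  30.   96.5  -0.7]
 [ 77.  273.   29.   90.9  -0.4]
 [ 89.  273.5  30.   85.2  -0.2]
 [101.  273.5  30.   79.4  -0.2]
 [113.  273.   29.   73.5  -0.4]
 [125.  273.5  28.   67.5  -0.2]
 [137.  273.5  28.   61.5  -0.2]]
-46 [0.005, -0.0, 0.001] -0.0
50 [0.197, -0.001, 0.001] -0.0
```

>>> send_rows([
  [-1,[0.025,0,0],0],
  [-1,[0.055,0,0],0],
  [-1,[0.085,0,0],0],
  [-1,[0.115,0,0],0],
  [-1,[0.145,0,0],0],
  [-1,[0.175,-0.001,0],0],
  [-1,[0.197,-0.001,0],0],
  [-1,[0.197,-0.001,0],0],
])

```text
clock: 18.42
position: [587.7, 1.1, 191.0]
tool_rot: [[0.727, 0.686, -0.0], [0.686, -0.727, 0.0], [-0.0, -0.0, -1.0]]
force: [0.3, 0.4, -4.8]
finger_gap: 17.7
grip_force: 30.0
```

>>> send_rows([
  [-1,[0.03,-0.002,0],-0.043],
  [-1,[0.059,-0.008,0],-0.087],
  [-1,[0.088,-0.018,0],-0.13],
  [-1,[0.114,-0.032,0],-0.174],
  [-1,[0.139,-0.049,0],-0.217],
  [-1,[0.161,-0.07,0],-0.26],
  [-1,[0.174,-0.085,0],-0.289],
  [-1,[0.174,-0.085,0],-0.289],
])

```text
clock: 19.42
position: [621.2, 91.3, 191.0]
tool_rot: [[-0.093, 0.996, -0.0], [0.996, 0.093, -0.0], [-0.0, -0.0, -1.0]]
force: [-0.2, 0.1, -4.7]
finger_gap: 17.9
grip_force: 30.0
```

```bash
python3 - <<'E'
from h import *
s=env.get_state(); print(s['position'],tyaw(s),s['force'],s['finger_gap'])
rows([150,165,180,194,220,250,280,304],190.6)
E
```

```text
[621.15995695  91.26163416 191.01107554] 95.32312349446538 [-0.21071235  0.11885841 -4.7277091 ] 17.93153647893889
150 [-0.002, -0.0, 0.001] -0.0
165 [0.028, -0.002, 0.001] -0.044
180 [0.057, -0.008, 0.001] -0.087
194 [0.083, -0.017, 0.001] -0.128
220 [0.131, -0.038, 0.001] -0.128
250 [0.186, -0.061, 0.001] -0.128
280 [0.242, -0.085, 0.001] -0.128
304 [0.286, -0.103, 0.001] -0.128
```

>>> send_rows([
  [-1,[0.028,-0.002,0],-0.044],
  [-1,[0.057,-0.008,0],-0.087],
  [-1,[0.083,-0.017,0],-0.128],
  [-1,[0.131,-0.038,0],-0.128],
  [-1,[0.186,-0.061,0],-0.128],
  [-1,[0.242,-0.085,0],-0.128],
  [-1,[0.284,-0.102,0],-0.128],
  [-1,[0.284,-0.102,0.002],-0.128],
])

```text
clock: 20.42
position: [557.0, 228.7, 190.3]
tool_rot: [[-0.476, 0.88, 0.0], [0.88, 0.476, 0.0], [-0.0, 0.0, -1.0]]
force: [0.6, -0.5, -4.3]
finger_gap: 17.7
grip_force: 30.0
```

>>> send_rows([
  [-1,[0,0,0.005],0],
  [-1,[0,0,0.006],0],
  [0.0,[0,0,0.006],0],
  [0.0,[0,0,0.006],0],
  [0.0,[0,0,0.006],0],
  [0.0,[0,0,-0.05],0],
  [0.0,[0,0,-0.15],0],
  [0.0,[0,0,-0.27],0],
])

```text
clock: 21.42
position: [556.8, 227.4, 325.2]
tool_rot: [[-0.475, 0.88, -0.003], [0.88, 0.475, -0.001], [0.0, -0.003, -1.0]]
force: [0.2, -0.1, 0.7]
finger_gap: 46.6
grip_force: 0.0
```

```bash
python3 - <<'E'
from h import *
np.set_printoptions(precision=1,suppress=True)
s=env.get_state(); print(s['position'],tyaw(s),s['finger_gap'])
im=grab('wrist','w9.png')
for f in (.25,.5,.75,1):
    P=(1-f)*np.array(s['position'])+f*np.array([540,-260,330]); print(f,goto(P,118-118*f))
E
```

```text
[556.8 227.4 325.2] 118.3557711307288 46.592938984144574
0.25 (array([-0.2, -0.1,  0. ]), np.float64(0.1659))
0.5 (array([-0.4, -0.3,  0. ]), np.float64(0.3298))
0.75 (array([-0.6, -0.4,  0. ]), np.float64(0.4937))
1 (array([-0.8, -0.5,  0. ]), np.float64(0.6576))
```

View pics/w9.png

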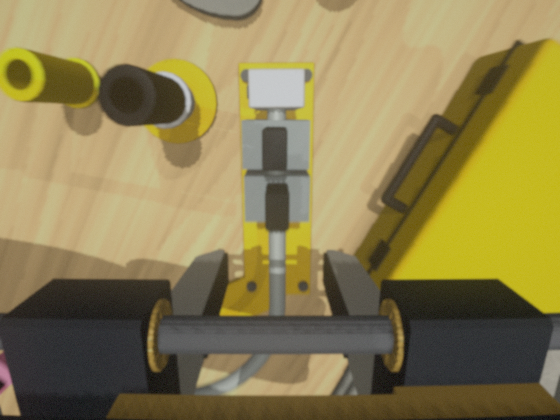

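Two trolleys are home against the post (tabs at (275,147) and (277,207)). Next is A.

>>> send_rows([
  [0,[-0.1,-0.025,0],0],
  [0,[-0.22,-0.055,0],0],
  [0,[-0.34,-0.085,0],0],
  [0,[-0.46,-0.115,0],0],
  [0,[-0.58,-0.145,0],0],
  [0,[-0.7,-0.17,0],-0.05],
  [0,[-0.81,-0.2,0],-0.1],
  [0,[-0.92,-0.225,0],-0.16],
])

```text
clock: 22.48
position: [677.3, -232.6, 325.0]
tool_rot: [[-0.843, 0.538, 0.0], [0.538, 0.843, -0.0], [-0.0, 0.0, -1.0]]
force: [0.6, 0.8, 0.6]
finger_gap: 46.3
grip_force: 0.0
```

```bash
python3 - <<'E'
from h import *
s=env.get_state();print(s['position'],tyaw(s))
print(goto((635,-338,310),147))
E
```

```text
[ 677.28602706 -232.57595818  325.00835789] 147.42052689747632
(array([-0.0423, -0.2232,  0.03  ]), np.float64(0.0023))
```

>>> send_rows([
  [0,[-0.02,-0.11,0.03],0],
  [0,[-0.042,-0.223,0.03],0],
  [0,[-0.042,-0.223,0.03],0],
  [0,[-0.042,-0.223,0.03],0],
])

```text
clock: 22.98
position: [634.2, -335.5, 310.0]
tool_rot: [[-0.839, 0.544, 0.0], [0.544, 0.839, 0.0], [-0.0, 0.001, -1.0]]
force: [-0.3, 0.4, -0.4]
finger_gap: 46.3
grip_force: 0.0
```

```bash
python3 - <<'E'
from h import *
np.set_printoptions(precision=1,suppress=True)
s=env.get_state(); print(s['position'],tyaw(s))
im=grab('wrist','w10.png'); m=vision.camera_model('wrist')
print([(round(d['p'],2),np.round(d['position'],0),onz('wrist',d['position'],38,m)[:2]) for d in landmark_of('wrist','trolley1_bore')])
f=fit(im,m,(594.5,-311.5),name='gA2.png',rng=15); print(np.array(f)); print(goto((f[0],f[1],86),f[2]))
E
```

```text
[ 634.2 -335.5  310. ] 147.0655518636631
[(0.59, array([275., 138.]), array([ 595.8, -309.5]))]
[ 595.8 -308.4  146.     1.1]
(array([0.1, 0. , 0.4]), np.float64(0.0066))
```

View pics/gA2.png

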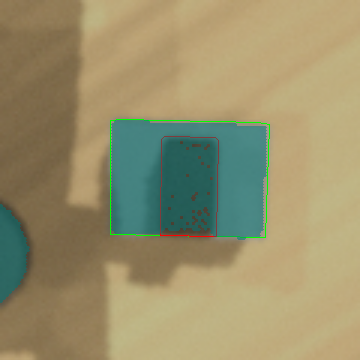

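The fit sits exactly on trolley A. Descending and gripping.

>>> send_rows([
  [0.2,[0.094,0.004,0.08],0.004],
  [0.2,[0.094,0.004,0.18],0.004],
  [0.2,[0.094,0.004,0.26],0.004],
  [0.2,[0.094,0.004,0.36],0.004],
  [0.2,[0.094,0.004,0.43],0.004],
  [0.2,[0.094,0.004,0.448],0.004],
  [0.2,[0.094,0.004,0.448],0.004],
  [0.2,[0.094,0.004,0.448],0.004],
])

```text
clock: 24.08
position: [597.3, -308.8, 88.8]
tool_rot: [[-0.833, 0.553, 0.003], [0.553, 0.833, -0.002], [-0.004, 0.0, -1.0]]
force: [-0.7, -0.9, -0.6]
finger_gap: 55.5
grip_force: 0.0
```

>>> send_rows([
  [-1,[0,0,0],0],
  [-1,[0,0,0],0],
  [-1,[0,0,0],0],
  [-1,[0,0,0],0],
  [-1,[0,0,0],0],
], squeeze=30)

```text
clock: 24.7
position: [595.5, -308.5, 86.0]
tool_rot: [[-0.833, 0.554, -0.0], [0.554, 0.833, -0.0], [0.0, -0.0, -1.0]]
force: [0.2, -0.7, -0.5]
finger_gap: 17.8
grip_force: 30.0
```

```bash
python3 - <<'E'
from h import *
s=env.get_state();print(s['position'],tyaw(s),s['finger_gap'])
for q in (-150,-46): print(goto((*(at(q)[0]),s['position'][2]+105),at(q)[1]))
E
```

```text
[ 595.50904051 -308.50132283   85.98145655] 146.37253485852273 17.753737014706278
(array([ 0.4457,  0.1143, -0.2099]), np.float64(0.5726))
(array([ 0.3986,  0.317 , -0.21  ]), np.float64(0.5726))
```

>>> send_rows([
  [-1,[0,0,-0.07],0],
  [-1,[0,0,-0.16],0.03],
  [-1,[0.05,0.01,-0.21],0.085],
  [-1,[0.14,0.035,-0.21],0.14],
  [-1,[0.23,0.06,-0.21],0.195],
  [-1,[0.33,0.085,-0.21],0.25],
  [-1,[0.41,0.105,-0.21],0.305],
  [-1,[0.446,0.114,-0.21],0.36],
])

```text
clock: 25.7
position: [439.6, -135.5, 189.9]
tool_rot: [[0.151, 0.989, -0.002], [0.989, -0.151, 0.001], [0.001, -0.002, -1.0]]
force: [0.4, -0.5, -3.8]
finger_gap: 17.6
grip_force: 30.0
```

>>> send_rows([
  [-1,[0,0,0],0.055],
  [-1,[0,0,0],0.11],
  [-1,[0,0,0],0.165],
  [-1,[0,0,0],0.213],
  [-1,[0,0,0],0.213],
  [-1,[0,0,0],0.213],
])

```text
clock: 26.45
position: [441.2, -137.3, 190.6]
tool_rot: [[0.726, 0.688, -0.001], [0.688, -0.726, 0.0], [-0.0, -0.001, -1.0]]
force: [-0.3, 0.1, -4.9]
finger_gap: 17.6
grip_force: 30.0
```

```bash
python3 - <<'E'
from h import *
s=env.get_state();print(s['position'],tyaw(s),s['finger_gap'])
rows([-100,-46],190.5)
E
```

```text
[ 441.23170014 -137.25645187  190.64292281] 43.43926815375033 17.649435060695726
-100 [0.1, 0.001, 0.0] 0.001
-46 [0.208, 0.001, 0.0] 0.001
```

>>> send_rows([
  [-1,[0.06,0.001,0],0.001],
  [-1,[0.14,0.001,0],0.001],
  [-1,[0.2,0.001,0],0.001],
  [-1,[0.208,0.001,0],0.001],
  [-1,[0.208,0.001,0],0.001],
  [-1,[0.208,0.001,0],0.001],
])

```text
clock: 27.2
position: [517.1, -67.1, 190.9]
tool_rot: [[0.731, 0.683, -0.001], [0.683, -0.731, -0.0], [-0.001, -0.0, -1.0]]
force: [0.6, 0.2, -4.8]
finger_gap: 17.7
grip_force: 30.0
```

```bash
python3 - <<'E'
from h import *
np.set_printoptions(precision=1,suppress=True)
s=env.get_state(); print(s['position'],tyaw(s),s['force'],s['finger_gap'])
im=grab('wrist','w11.png'); m=vision.camera_model('wrist')
a=rodline(im,m,range(65,140,20),235,305)
R=np.array(s['tool_rot'])[:2,:2]; print(np.c_[a[:,:3],(a[:,3:5]-s['position'][:2])@R])
rows([-46,50],190.5)
E
```

```text
[517.1 -67.1 190.9] 43.06312545188998 [ 0.6  0.2 -4.8] 17.70974924250677
[[ 65.  271.5  30.   96.4  -1. ]
 [ 85.  272.   29.   87.   -0.8]
 [105.  272.5  30.   77.3  -0.6]
 [125.  272.5  28.   67.4  -0.6]]
-46 [0.002, -0.001, 0.001] -0.001
50 [0.194, -0.002, 0.001] -0.001
```

>>> send_rows([
  [-1,[0.025,-0.002,0],-0.001],
  [-1,[0.055,-0.002,0],-0.001],
  [-1,[0.085,-0.002,0],-0.001],
  [-1,[0.115,-0.002,0],-0.001],
  [-1,[0.145,-0.002,0],-0.001],
  [-1,[0.175,-0.002,0],-0.001],
  [-1,[0.194,-0.002,0],-0.001],
  [-1,[0.194,-0.002,0],-0.001],
])

```text
clock: 28.25
position: [588.2, 0.9, 191.0]
tool_rot: [[0.728, 0.686, -0.0], [0.686, -0.728, -0.0], [-0.0, -0.0, -1.0]]
force: [-0.4, 0.7, -4.5]
finger_gap: 18.0
grip_force: 30.0
```

>>> send_rows([
  [-1,[0.03,-0.002,0],-0.043],
  [-1,[0.059,-0.008,0],-0.087],
  [-1,[0.088,-0.018,0],-0.13],
  [-1,[0.114,-0.032,0],-0.174],
  [-1,[0.139,-0.049,0],-0.217],
  [-1,[0.161,-0.07,0],-0.26],
  [-1,[0.174,-0.085,0],-0.289],
  [-1,[0.174,-0.085,0],-0.289],
])

```text
clock: 29.25
position: [621.8, 91.2, 191.0]
tool_rot: [[-0.092, 0.996, -0.0], [0.996, 0.092, -0.0], [-0.0, -0.0, -1.0]]
force: [0.0, 0.3, -4.6]
finger_gap: 17.7
grip_force: 30.0
```

>>> send_rows([
  [-1,[0.029,-0.002,0],-0.043],
  [-1,[0.058,-0.008,0],-0.087],
  [-1,[0.084,-0.017,0],-0.128],
  [-1,[0.132,-0.038,0],-0.128],
  [-1,[0.18,-0.058,0],-0.128],
  [-1,[0.204,-0.068,0],-0.128],
  [-1,[0.204,-0.068,0],-0.128],
  [-1,[0.204,-0.068,0.002],-0.128],
])

```text
clock: 30.25
position: [579.4, 188.6, 190.2]
tool_rot: [[-0.473, 0.881, 0.001], [0.881, 0.473, -0.0], [-0.001, 0.0, -1.0]]
force: [-0.4, 0.3, -4.8]
finger_gap: 17.7
grip_force: 30.0
```

```bash
python3 - <<'E'
from h import *
s=env.get_state(); print(s['position'],tyaw(s),s['force'],s['finger_gap'])
rows([259],186.5)
E
```

```text
[579.36503073 188.56080174 190.24038092] 118.24650213230538 [-0.40900928  0.3106344  -4.78643703] 17.74515631894259
259 [0.003, -0.002, 0.007] -0.0
```

>>> send_rows([
  [-1,[0,0,0.005],0],
  [-1,[0,0,0.006],0],
  [0.0,[0,0,0.006],0],
  [0.0,[0,0,0.006],0],
  [0.0,[0,0,0.006],0],
  [0.3,[0,0,-0.05],0],
  [0.6,[0,0,-0.15],0],
  [1,[0,0,-0.27],0],
])

```text
clock: 31.25
position: [578.1, 189.4, 325.2]
tool_rot: [[-0.474, 0.88, -0.003], [0.88, 0.474, -0.001], [0.001, -0.002, -1.0]]
force: [1.2, 0.8, 0.2]
finger_gap: 71.8
grip_force: 0.0
```

```bash
python3 - <<'E'
from h import *
np.set_printoptions(precision=1,suppress=True)
s=env.get_state(); print(s['position'],tyaw(s),s['finger_gap'])
im=grab('wrist','w12.png'); m=vision.camera_model('wrist')
for n,h in (('keeper_mid',105),('park_seat',50)):
    print(n,[(round(d['p'],2),np.round(d['position'],0),onz('wrist',d['position'],h,m)[:2]) for d in landmark_of('wrist',n)])
print(goto((455,190,330),118.3))
E
```

```text
[578.1 189.4 325.2] 118.31345707497114 71.82550476428877
keeper_mid [(0.83, array([144.,  49.]), array([408.8, 249.1]))]
park_seat [(0.73, array([153., 364.]), array([ 559. , -122.2]))]
(array([ 0.1, -0.2, -0. ]), np.float64(0.0001))
```

View pics/w12.png

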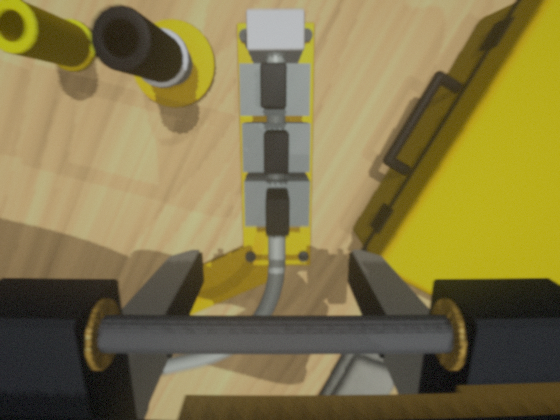

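All three trolleys are on the home straight (tabs at (273,83), (276,150) and (277,210)). The keeper's top is at (123,40). Now to view the keeper from overhead.

>>> send_rows([
  [1,[0.04,-0.05,0],0.055],
  [1,[0.08,-0.11,0],0.11],
  [1,[0.12,-0.17,0],0.165],
  [1,[0.16,-0.23,0],0.22],
  [1,[0.2,-0.28,0],0.275],
  [1,[0.24,-0.336,0],0.33],
  [1,[0.24,-0.336,0],0.385],
  [1,[0.24,-0.336,0],0.417],
])

```text
clock: 32.4
position: [373.3, 215.5, 324.0]
tool_rot: [[0.731, 0.683, -0.001], [0.683, -0.731, -0.0], [-0.001, -0.0, -1.0]]
force: [0.0, 0.2, -0.6]
finger_gap: 92.7
grip_force: 0.0
```

>>> send_rows([
  [1,[0,0,0],0],
  [1,[0,0,0],0],
])

```text
clock: 32.65
position: [373.9, 215.4, 324.4]
tool_rot: [[0.727, 0.687, -0.001], [0.687, -0.727, -0.0], [-0.001, -0.0, -1.0]]
force: [-0.9, 0.3, -0.2]
finger_gap: 92.9
grip_force: 0.0
```

```bash
cat >> h.py <<'E'
def cylfit(im,m,xy,z0,z1,r=25,vmax=60,n='wrist',name=None):
    a=np.linspace(0,2*np.pi,40); C=np.c_[np.cos(a)*r,np.sin(a)*r]
    hsv=im.astype(int); dark=((hsv.max(2)<vmax)).astype(np.uint8)
    def sil(v):
        P=np.vstack([np.c_[C+v[:2],np.full(40,z)] for z in (z0,z1)]); o=np.zeros(im.shape[:2],np.uint8)
        cv2.fillConvexPoly(o,cv2.convexHull((proj(n,P,m)*16).astype(np.float32)).astype(np.int32),1,shift=4); return o
    def cost(v):
        o=sil(v); near=cv2.dilate(o,np.ones((13,13),np.uint8)); return ((o!=dark)&(near>0)).sum()/o.sum()
    best=min((minimize(cost,[xy[0]+dx,xy[1]+dy],method='Nelder-Mead',options=dict(initial_simplex=[[xy[0]+dx,xy[1]+dy],[xy[0]+dx+8,xy[1]+dy],[xy[0]+dx,xy[1]+dy+8]])) for dx in(-6,6) for dy in (-6,6)),key=lambda r:r.fun)
    return best.x,best.fun
E
python3 - <<'E'
from h import *
np.set_printoptions(precision=1,suppress=True)
s=env.get_state(); print(s['position'],tyaw(s),s['finger_gap'])
im=grab('wrist','w13.png'); m=vision.camera_model('wrist')
for n,h in (('keeper_mid',105),('park_seat',50)):
    print(n,[(round(d['p'],2),np.round(d['position'],0),onz('wrist',d['position'],h,m)[:2]) for d in landmark_of('wrist',n)])
c=proj('wrist',[[409,249,160]],m)[0].astype(int); print(c, im.max(2)[max(c[1],0),max(c[0]-60,0):c[0]+60:4])
for v in (45,60,75): print(v,cylfit(im,m,(409,249),58,160,vmax=v))
E
```

```text
[373.9 215.4 324.4] 43.37775038776141 92.90936905448915
keeper_mid [(0.85, array([230., 237.]), array([303.8, 214. ])), (0.59, array([275., 140.]), array([409.8, 248.4]))]
park_seat [(0.84, array([278., 140.]), array([408.6, 243.6]))]
[274 144] [167 171 166 169 169 171 175 176 115  77  72  65  63 112  86 112 107  84
  91  56  66  66  63 134 138 133 130 130 126 127]
45 (array([403., 243.]), np.float64(1.0))
60 (array([406.5, 246. ]), np.float64(0.8914027149321267))
75 (array([408.1, 245.3]), np.float64(0.3722627737226277))
```

```bash
python3 - <<'E'
from h import *
np.set_printoptions(precision=1,suppress=True)
im=cv2.imread('pics/w13.png')[:,:,::-1]; m=vision.camera_model('wrist'); s=env.get_state()
R=np.array(s['tool_rot'])
for v in (85,95,105):
    k=(im.max(2)<v).astype(np.uint8); k=cv2.morphologyEx(k[80:205,200:350],cv2.MORPH_CLOSE,np.ones((5,5)))
    cs=[c for c in cv2.findContours(k,cv2.RETR_EXTERNAL,cv2.CHAIN_APPROX_NONE)[0] if cv2.contourArea(c)>800]
    f=np.zeros(im.shape,np.uint8); f[:]=255
    for c in cs: print(v,cv2.contourArea(c),np.array(cv2.minEnclosingCircle(c)[0])+[200,80],cv2.minEnclosingCircle(c)[1],np.array(cv2.boundingRect(c))+[200,80,0,0])
    t=np.full(im.shape[:2],255,np.uint8); sub=t[80:205,200:350]; cv2.drawContours(sub,cs,-1,0,-1)
    x,c=cylfit(np.dstack([t]*3),m,(409,248),58,160); print('fit',x,c,'mean',np.argwhere(t==0).mean(0)[::-1], onz('wrist',np.argwhere(t==0).mean(0)[::-1],160,m)[:2])
x=np.array([409,248]); print(goto((*x,145),43.3))
E
```

```text
85 2441.5 [275.1 145.5] 28.657833099365234 [247 117  57  58]
fit [408.3 246.5] 0.12217194570135746 mean [275.2 145.5] [409.  247.5]
95 2508.0 [275.3 145.6] 28.904193878173828 [247 117  58  58]
fit [408.8 247. ] 0.09818941504178273 mean [275.3 145.5] [409.  247.5]
105 2560.5 [275.3 145.5] 29.26305389404297 [247 117  58  58]
fit [408.1 247.5] 0.08069565217391304 mean [275.3 145.5] [409.  247.5]
(array([0.1, 0. , 0.4]), np.float64(0.0))
```

>>> send_rows([
  [1,[0.06,0.001,0.02],0],
  [1,[0.095,0.002,0.08],0],
  [1,[0.095,0.002,0.16],0],
  [1,[0.095,0.002,0.25],0],
  [1,[0.095,0.002,0.32],0],
  [1,[0.095,0.002,0.352],0],
  [1,[0.095,0.002,0.36],0],
  [1,[0.095,0.002,0.36],0],
])

```text
clock: 33.8
position: [410.1, 247.6, 146.4]
tool_rot: [[0.728, 0.685, 0.002], [0.685, -0.728, 0.001], [0.002, 0.001, -1.0]]
force: [-0.5, -0.6, -0.0]
finger_gap: 92.8
grip_force: 0.0
```

>>> send_rows([
  [1,[0,0,0],0],
  [-1,[0,0,0],0],
  [-1,[0,0,0],0],
  [-1,[0,0,0],0],
  [-1,[0,0,0],0],
  [-1,[0,0,0],0],
], squeeze=25)

```text
clock: 34.55
position: [409.3, 247.3, 145.1]
tool_rot: [[0.728, 0.685, -0.0], [0.685, -0.728, -0.0], [-0.0, -0.0, -1.0]]
force: [-0.1, -0.1, 0.9]
finger_gap: 50.6
grip_force: 25.0
```

The keeper is held (gap 50.6 mm). Next I'll refine the keeper post from the earlier overhead picture w2.

```bash
python3 - <<'E'
from h import *
np.set_printoptions(precision=1,suppress=True)
m=dict(vision.camera_model('wrist'),extrinsics=np.load('w2T.npy')); im=cv2.imread('pics/w2.png')[:,:,::-1].astype(int)
k=((im.max(2)-im.min(2)<30)&(im.max(2)>120)).astype(np.uint8)[95:195,215:325]; k=cv2.morphologyEx(k,cv2.MORPH_CLOSE,np.ones((15,15)))
for c in cv2.findContours(k,cv2.RETR_EXTERNAL,cv2.CHAIN_APPROX_NONE)[0]:
    if cv2.contourArea(c)>500:
        (x,y),r=cv2.minEnclosingCircle(c); e=cv2.fitEllipse(c); print(cv2.contourArea(c),x+215,y+95,r,e,onz('wrist',(e[0][0]+215,e[0][1]+95),50,m))
a=np.linspace(0,6.28,60); 
P=np.c_[517.3+24*np.cos(a),-66.1+24*np.sin(a),np.full(60,50)]; q=proj('wrist',P,m); print('model disc px',q.min(0),q.max(0))
print('model pin top px',proj('wrist',[[517.3,-66.1,90]],m))
s=env.get_state(); print(s['position'],tyaw(s),goto((517.3,-66.1,255),43.3))
E
```

```text
2927.5 267.47491455078125 144.35618591308594 31.060264587402344 ((52.50605010986328, 49.35737609863281), (60.90495300292969, 61.23003005981445), 140.12945556640625) [519.7 -65.2  50. ]
model disc px [235.5 115.8] [296.7 177.5]
model pin top px [[264.6 152.4]]
[409.3 247.3 145.1] 43.24858096637192 (array([-0.3,  0.6, -0.2]), np.float64(-0.0003))
```

>>> send_rows([
  [-1,[0,0,-0.06],0],
  [-1,[0,0,-0.15],0],
  [-1,[-0.03,0.05,-0.22],0],
  [-1,[-0.1,0.14,-0.22],0],
  [-1,[-0.17,0.24,-0.22],0],
  [-1,[-0.24,0.34,-0.22],0],
  [-1,[-0.31,0.44,-0.22],0],
  [-1,[-0.38,0.54,-0.22],0],
])

```text
clock: 35.55
position: [455.7, -81.5, 254.9]
tool_rot: [[0.728, 0.685, 0.0], [0.685, -0.728, 0.0], [0.0, -0.0, -1.0]]
force: [2.1, -0.5, -2.1]
finger_gap: 50.2
grip_force: 25.0
```

>>> send_rows([
  [-1,[-0.049,0.066,0],0],
  [-1,[-0.049,0.066,0],0],
  [-1,[-0.049,0.066,0],0],
  [-1,[-0.049,0.066,0],0],
])

```text
clock: 36.05
position: [460.6, -119.3, 255.0]
tool_rot: [[0.727, 0.686, -0.0], [0.686, -0.727, 0.0], [0.0, -0.0, -1.0]]
force: [0.4, 0.4, -2.8]
finger_gap: 50.0
grip_force: 25.0
```

```bash
python3 - <<'E'
from h import *
np.set_printoptions(precision=1,suppress=True)
s=env.get_state(); print(s['position'],tyaw(s),s['force'],s['finger_gap'])
im=grab('wrist','w14.png'); m=vision.camera_model('wrist'); i=im.astype(int)
print([(round(d['p'],2),d['position'],onz('wrist',d['position'],50,m)) for d in landmark_of('wrist','keeper_seat')])
c=proj('wrist',[[518.7,-65.6,50]],m)[0].astype(int); x0,y0=c-40
k=((i.max(2)-i.min(2)<30)&(i.max(2)>110)).astype(np.uint8)[max(y0,0):y0+80,x0:x0+80]; k=cv2.morphologyEx(k,cv2.MORPH_CLOSE,np.ones((15,15)))
for q in cv2.findContours(k,cv2.RETR_EXTERNAL,cv2.CHAIN_APPROX_NONE)[0]:
    if cv2.contourArea(q)>300:
        e=cv2.fitEllipse(q); p=(e[0][0]+x0,e[0][1]+max(y0,0)); print(cv2.contourArea(q),p,e[1],onz('wrist',p,50,m))
cv2.imwrite('pics/w14c.png',cv2.resize(im[max(c[1]-100,0):c[1]+100,c[0]-130:c[0]+130,::-1],(780,600)))
a=rodline(im,m,range(20,90,8),c[0]-35,c[0]+35); print(a)
print('model',c,proj('wrist',[[*at(0)[0],145],[*at(-46)[0],50],[*at(-46)[0],90]],m))
E
```

```text
[ 460.6 -119.3  255. ] 43.32778080806659 [ 0.4  0.4 -2.8] 50.01908347896357
[(0.75, [279.0, 107.3], array([521.3, -67.7,  50. ]))]
2125.0 (np.float64(275.76125717163086), np.float64(106.5258903503418)) (51.40118408203125, 52.668540954589844) [519.7 -65.   50. ]
[[ 20.  275.   23.  557.  -29. ]
 [ 28.  275.   23.  553.5 -32.3]
 [ 36.  274.5  18.  549.8 -35.4]
 [ 84.  275.5  28.  528.5 -56.3]]
model [275 107] [[274.7  33.8]
 [274.9 109.3]
 [274.8 108.5]]
```

Two views agree on the keeper post at (519.7, −65.1). Moving over it and lowering.

>>> send_rows([
  [-1,[0.06,0.001,0],0],
  [-1,[0.13,0.002,0],0],
  [-1,[0.16,0.002,0],0],
  [-1,[0.16,0.002,0.04],0],
  [-1,[0.16,0.002,0.08],0],
  [-1,[0.16,0.002,0.11],0],
  [-1,[0.16,0.002,0.11],0],
  [-1,[0.16,0.002,0.11],0],
])

```text
clock: 37.15
position: [519.7, -66.7, 200.5]
tool_rot: [[0.729, 0.685, 0.001], [0.685, -0.729, -0.0], [0.0, 0.0, -1.0]]
force: [0.2, 0.3, -1.1]
finger_gap: 50.3
grip_force: 25.0
```

>>> send_rows([
  [-1,[0,0,0.02],0],
  [-1,[0,0,0.035],0],
  [-1,[0,0,0.05],0],
  [-1,[0,0,0.05],0],
])

```text
clock: 37.65
position: [519.0, -66.2, 174.0]
tool_rot: [[0.728, 0.685, -0.002], [0.685, -0.728, 0.0], [-0.001, -0.001, -1.0]]
force: [-0.3, 0.0, -2.3]
finger_gap: 50.3
grip_force: 25.0
```

>>> send_rows([
  [-1,[0,0,0.02],0],
  [-1,[0,0,0.04],0],
  [-1,[0,0,0.052],0],
  [-1,[0,0,0.056],0],
  [-1,[0,0,0.056],0],
  [-1,[0,0,0.056],0],
])

```text
clock: 38.4
position: [519.9, -66.4, 147.5]
tool_rot: [[0.728, 0.685, 0.001], [0.685, -0.728, -0.0], [0.0, 0.001, -1.0]]
force: [0.0, 0.5, -1.7]
finger_gap: 50.5
grip_force: 25.0
```

>>> send_rows([
  [-1,[0,0,0.003],0],
  [-1,[0,0,0.003],0],
  [0.5,[0,0,0.003],0],
  [1,[0,0,0.003],0],
  [1,[0,0,0.003],0],
  [1,[0,0,0.003],0],
])

```text
clock: 39.15
position: [519.7, -66.3, 145.7]
tool_rot: [[0.728, 0.685, 0.0], [0.685, -0.728, -0.0], [0.0, 0.0, -1.0]]
force: [0.5, -0.1, -0.6]
finger_gap: 85.7
grip_force: 0.0
```

>>> send_rows([
  [1,[0,0,-0.03],0],
  [1,[0,0,-0.1],0],
  [1,[0,0,-0.2],0],
  [1,[0,0,-0.3],0],
  [1,[-0.1,0,-0.36],0],
  [1,[-0.16,0,-0.36],0],
  [1,[-0.16,0,-0.36],0],
  [1,[-0.16,0,-0.36],0],
])

```text
clock: 40.15
position: [461.6, -120.9, 326.1]
tool_rot: [[0.729, 0.685, 0.001], [0.685, -0.729, 0.0], [0.001, 0.0, -1.0]]
force: [0.4, -0.0, 0.7]
finger_gap: 93.1
grip_force: 0.0
```

```bash
python3 - <<'E'
from h import *
np.set_printoptions(precision=1,suppress=True)
s=env.get_state(); print(s['position'],s['finger_gap'],s['clock'])
im=grab('wrist'); t=grab('top'); sd=grab('side')
print([(round(d['p'],2),onz('side',d['position'],105)) for d in landmark_of('side','keeper_mid')],proj('side',[[519.7,-65.1,105]]))
a=cv2.resize(im,(400,300)); b=cv2.resize(sd[100:310,180:390],(400,400)); c=cv2.resize(t[135:285,170:440],(400,222))
o=np.zeros((560,800,3),np.uint8); o[:300,:400]=a; o[:400,400:]=b; o[310:532,:400]=c
cv2.imwrite('pics/final.png',o[:,:,::-1])
E
```

```text
[ 461.6 -120.9  326.1] 93.05085173114347 40.15
[(0.9, array([517.9, -66.9, 105. ]))] [[279.6 195.4]]
```

View pics/final.png

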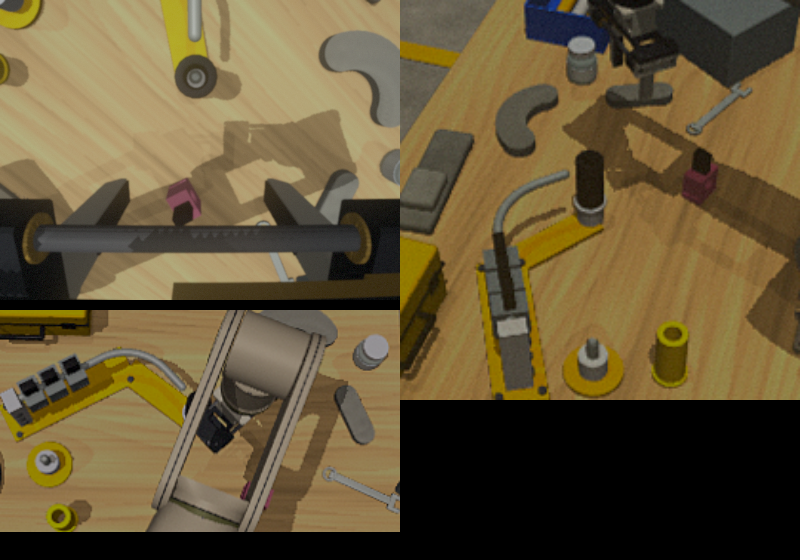

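The final picture shows three trolleys home by the post and the keeper upright on its post in front of the rod tip. The parking peg is bare and the bystanders are in place.

```bash
python3 -c "
from station import env
print(env.close_job())"
```

```text
the job is handed in; nothing more can be done
None
```

I threaded all three trolleys and slid them home, seated the keeper upright on its post with the gripper clear, and handed the job in at about 40 s; no verdict came back.

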